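Make room in the canister rack and slide the missing canister in

TASK

Put the orange-capped canister back into the row in the white rack, directly to the right (as seen from the robot) of the blue-capped one: nudge the neighbours apart along the rack, without lifting any of them out, until there is room, then slide it down between them until it stands upright on the rack's floor like the others. The rack is only just long enough for all five, so feel for the row closing up and push gently: do not ram the thin end plates, do not drop or force the canister, and leave everything else on the table alone.

Things in the scene. Friction and masses are not known exactly. Their poses are not given: they have to be found in the camera images.
- rack: white steel rack screwed to the table, a channel open at the top: floor 4 mm thick, room inside 247 mm long (its y from -123.5 to +123.5 mm) and 54 mm deep (its x), rails front and back 3 mm thick with tops 20 mm above the table. Origin: centre of its underside; x away from the robot, y to the robot's left along the row, z up. All five canisters side by side fill its length with only a few millimetres to spare.
- rack_left: the rack's thin end plate (4 mm thick, top 64 mm above the table) at the left end of the row (+y of the rack), inner face 123.5 mm from the rack's origin. This origin coincides with the rack's.
- rack_right: the rack's thin end plate (4 mm thick, top 64 mm above the table) at the right end of the row (-y of the rack), inner face 123.5 mm from the rack's origin. This origin coincides with the rack's.
- orange: square grey plastic canister with a round ribbed orange twist cap and a blank white label on the front; 50 mm deep along its x, 50 mm wide along its y, square shoulder 72 mm and cap top 92 mm above its underside; lower edges rounded (3 mm); cap 40 mm across. Origin: centre of its underside, z up. About 0.09 to 0.16 kg. It stands on the table in front of the rack.
- blue: square grey plastic canister with a round ribbed blue twist cap and a blank white label on the front; 50 mm deep along its x, 50 mm wide along its y, square shoulder 72 mm and cap top 92 mm above its underside; lower edges rounded (3 mm); cap 40 mm across. Origin: centre of its underside, z up. About 0.09 to 0.16 kg. It stands in the rack as the first or second from the left.
- white: square grey plastic canister with a round ribbed white twist cap and a blank white label on the front; 50 mm deep along its x, between 42 and 58 mm wide (the row's canisters are not all alike) along its y, square shoulder 72 mm and cap top 92 mm above its underside; lower edges rounded (3 mm); cap 40 mm across. Origin: centre of its underside, z up. About 0.07 to 0.19 kg. It stands in the rack.
- black: square grey plastic canister with a round ribbed black twist cap and a blank white label on the front; 50 mm deep along its x, between 42 and 58 mm wide (the row's canisters are not all alike) along its y, square shoulder 72 mm and cap top 92 mm above its underside; lower edges rounded (3 mm); cap 40 mm across. Origin: centre of its underside, z up. About 0.07 to 0.19 kg. It stands in the rack.
- yellow: square grey plastic canister with a round ribbed yellow twist cap and a blank white label on the front; 50 mm deep along its x, between 42 and 58 mm wide (the row's canisters are not all alike) along its y, square shoulder 72 mm and cap top 92 mm above its underside; lower edges rounded (3 mm); cap 40 mm across. Origin: centre of its underside, z up. About 0.07 to 0.19 kg. It stands in the rack.
- clamp: green spring clamp lying on the table, about 130 mm long, 26 mm high; leave it alone
- bracket_a: chrome L-shaped shelf bracket lying on the table, arms 150 and 120 mm, 24 mm high, origin at its corner; leave it alone
- bracket_b: second chrome shelf bracket, like the other; leave it alone
- bowl: blue ceramic bowl, 110 mm across, 35 mm high, origin under its centre; leave it alone

How it is judged:
By the outcome, as a careful person would: the job done as asked, in the order asked, and still so for the second after the job is handed in, with the robot touching nothing.
It also fails if it takes over 67 s, if anything falls off the work surface, if the arm or the gripper's body presses on something with over 40 N, if the wrist force passes 120 N, or if a joint passes its speed limit or range.

ROBOT

A 6-joint arm with a two-finger parallel gripper is mounted at the origin on the work surface. World frame = base frame: x ahead of the robot, y to its left, z up, the work surface at z = 0. Lengths are in mm, angles in rad, forces in N, time in s.
With the tool pointing down it reaches from about 350 to 950 mm from the base axis. Payload 17.4 kg.
Tool frame: the origin (TCP) lies midway between the tips of the shut fingers; the grasp point (between the pads) lies 19 mm behind it; x points along the fingers, y is the direction in which the jaws open and shut, and the axes are right-handed (so a half turn about x gives the same grasp; the last joint's range is limited). The gripper opens to 93 mm and grips with 3 to 60 N. Pads are 15 mm wide; open, the fingers measure 128 mm over their backs; the gripper's body (75 mm by 188 mm) begins 65 mm behind the grasp point.
Start: joints at [1.162, 0.116, 1.442, -0, 1.584, -0.038], TCP at [244.602, 629.128, 218.646] pointing down, gripper open.
Joint ranges: [-2.83, 2.83], [-0.83, 2.19], [0.07, 2.5], [-1.14, 4.28], [0.01, 3], [-2.97, 2.97]. Speed limits (rad/s): [1.89, 1.89, 2.22, 3.14, 3.14, 3.14].

INTERFACE

Orientations are given as a unit quaternion [x, y, z, w].
In Python, from workcell import read_state, snapshot, sign_off gives the robot as it stands.
- The arm moves only by the tool jog_arm, never from a script. Its argument "series" is a list of rows, each an object with "travel": the shift along the tool's x, y, z in cm, a list of three; "angular": the turn, a rotation vector about the tool's x, y, z in rad, a list of three; "hand": the finger opening in cm, from 0 to 9.3. A call has 1 to 8 rows; each row is the pose to reach, as a shift and turn from the pose commanded when the call began, along the tool's axes at that moment; what a row does not reach only later rows make up. A row lasts 1/8 s, in which the tool goes at most 62.5 mm and 10.7 degrees, less where a joint would pass 70% of its speed; a pose out of reach is approached as far as the arm can. A call with a gripper value outside its range is refused whole. The fingers move at their own pace and stop on an object; the grip force is fixed at half the most. Time passes only in rows, so rows that repeat a pose let the fingers close. It gives the time, the measured TCP pose, the force and the opening at its end, in the units of the state.
- read_state(): the state, without advancing time (a new reading comes with each control period).
- snapshot(name): name is "side" or "top" or "wrist"; returns a dict with "color" (480x640x3 uint8, blue, green, red), "range_z" (480x640 float32, mm along the optical axis (not along the pixel's ray), 0 where there is no reading), "mtx" (3x3 intrinsics, pixels), "pose" (4x4, takes a point from camera to world coordinates); the wrist camera has in their place "T_tool_cam" (4x4, takes a point from camera to tool coordinates, whose origin is the TCP and whose axes are the tool frame's). Camera axes: x right, y up, looking along -z (the intrinsics and any distortion apply to the point x, -y, -z); pixel columns grow to the right and rows downward; lengths in mm; the calibration is good to about 2 mm. The wrist camera is an equidistant fisheye: a pixel r from the principal point sees the ray r / f radians off the axis. A picture is of the moment at which its call begins: read the wrist's pose just before it.
- sign_off(): hands the job in, once; it reports no verdict.
The state is a dict: "time": time; "q": joint angles; "joint_velocities": joint speeds; "effort": joint torques, N m; "tcp_pos": TCP position; "ee_rot": TCP orientation; "ft_force": force on the tool from outside, world axes, zero at the start; "moment": the same for the moment, N m; "finger_gap": opening from 0.0 (shut) to 1.0 (fully open).
Only numpy, scipy, OpenCV 4.12 (cv2) and the standard library are available. Lean on these libraries where they do the work, as an engineer would, in place of code of your own. Each camera call takes 0.05 s, during which the arm holds its last target.

## Working session

There is one attempt and no reset: what is moved stays moved. The work goes in short steps, Python scripts to look and compute and a tool call to move; the robot and the scene stay as the last step left them, time stands still between calls to the robot, and variables do not carry over. Pictures are saved under pics/ and viewed, and the job is handed in when it is done.

Besides the shell and the picture viewer there is one more tool, called after "Request:" by a JSON object that holds its "fn" and its "kwargs", one argument or row to a line. jog_arm: Moves the arm, as the interface text tells. Its arguments: {"type":"object","properties":{"series":{"type":"array"}},"required":["series"]}

```bash
ls; mkdir -p pics; python3 - <<'E'
from workcell import *
import cv2,numpy as np
s=read_state();print(s)
for n in("side","top"):
    d=snapshot(n);np.savez(f"pics/{n}0.npz",**d);cv2.imwrite(f"pics/{n}0.png",d["color"]);print(n,d["mtx"],d["pose"],[k for k in d])
E
```

```text
pics
{'time': 0.0, 'q': array([ 1.16220730e+00,  1.16497079e-01,  1.44228872e+00, -1.64606003e-05,
        1.58400343e+00, -3.77676643e-02]), 'joint_velocities': array([ 0.00072312,  0.00134398,  0.00037778, -0.00032005, -0.00117124,
        0.00036425]), 'effort': array([ 2.56475258e-03, -7.21263385e+01, -6.22624183e+01,  7.82865006e-02,
        2.37238716e-02, -8.68313873e-05]), 'tcp_pos': array([244.51459866, 628.92619937, 217.88314013]), 'ee_rot': array([ 0.12994147,  0.69507523, -0.13076917,  0.69489932]), 'ft_force': array([0.15033784, 0.79206266, 0.80609813]), 'moment': array([-0.01635739,  0.00167673,  0.00244883]), 'finger_gap': 1.0017602588535004}
side [[456.31088807   0.         320.41067807]
 [  0.         456.31088807 233.55527805]
 [  0.           0.           1.        ]] [[ 9.91802335e-01  8.99269282e-02 -9.07814705e-02  3.90127514e+02]
 [-1.27656846e-01  7.28685673e-01 -6.72845390e-01 -7.10310232e+02]
 [ 5.64423785e-03  6.78918505e-01  7.34191940e-01  8.28371986e+02]
 [ 0.00000000e+00  0.00000000e+00  0.00000000e+00  1.00000000e+00]] ['color', 'range_z', 'mtx', 'pose']
top [[578.62490237   0.         313.26210171]
 [  0.         578.62490237 234.45736189]
 [  0.           0.           1.        ]] [[-2.92022708e-02  9.99104154e-01 -3.06287003e-02  4.42159346e+02]
 [-9.99573517e-01 -2.91919744e-02  7.83372082e-04 -8.05741566e+00]
 [-1.11441933e-04  3.06385139e-02  9.99530524e-01  1.40029139e+03]
 [ 0.00000000e+00  0.00000000e+00  0.00000000e+00  1.00000000e+00]] ['color', 'range_z', 'mtx', 'pose']
```

View pics/side0.png

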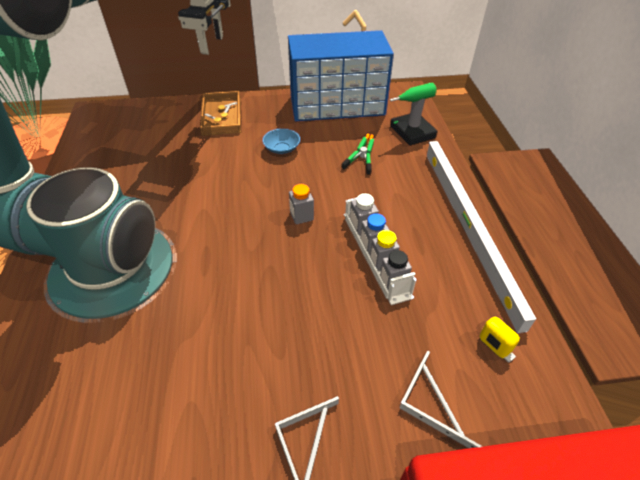

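View pics/top0.png

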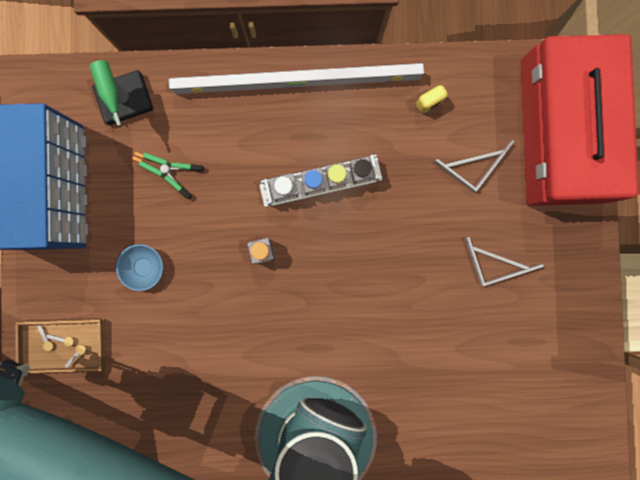

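The top view shows the row, left to right, as white (283,186), blue (314,179), yellow (337,173) and black (363,168). The rack spans about (263,192) to (380,168), and the orange canister is at (260,250). Next I'll zoom in and measure.

```bash
cat > h.py <<'E'
import numpy as np,cv2
from workcell import *
def cast(d,uv,z):
    uv=np.atleast_2d(uv).astype(float)
    K=d["mtx"];P=d["pose"]
    r=np.c_[(uv[:,0]-K[0,2])/K[0,0],-(uv[:,1]-K[1,2])/K[1,1],-np.ones(len(uv))]@P[:3,:3].T
    o=P[:3,3];t=(z-o[2])/r[:,2]
    return o+t[:,None]*r
def cloud(d):
    K=d["mtx"];P=d["pose"];Z=d["range_z"]
    v,u=np.mgrid[:480,:640]
    c=np.stack([(u-K[0,2])/K[0,0]*Z,-(v-K[1,2])/K[1,1]*Z,-Z],-1)
    return c@P[:3,:3].T+P[:3,3]
E
python3 - <<'E'
from h import *
for n,(x0,x1,y0,y1) in {"top":(230,400,140,280),"side":(270,430,170,310)}.items():
    d=dict(np.load(f"pics/{n}0.npz"))
    c=d["color"][y0:y1,x0:x1];cv2.imwrite(f"pics/{n}z.png",cv2.resize(c,None,fx=4.2,fy=4.2,interpolation=cv2.INTER_CUBIC))
    hsv=cv2.cvtColor(d["color"],cv2.COLOR_BGR2HSV)
    pts=cloud(d)
    roi=np.zeros((480,640),bool);roi[y0:y1,x0:x1]=1
    H,S,V=[hsv[...,i].astype(int) for i in range(3)]
    hi=pts[...,2]
    for name,m in dict(orange=(H>8)&(H<19)&(S>190)&(V>180),blue=(H>95)&(H<120)&(S>150)&(V>80),yellow=(H>21)&(H<33)&(S>150)&(V>120)).items():
        m=m&roi
        k,l,st,ce=cv2.connectedComponentsWithStats(m.astype(np.uint8))
        i=1+np.argmax(st[1:,4]);mm=l==i
        z=np.median(hi[mm]);print(n,name,ce[i],st[i],z,cast(d,ce[i],92 if name=="orange" else 96))
    # top surfaces by depth
    m=(hi>88)&(hi<104)&roi
    k,l,st,ce=cv2.connectedComponentsWithStats(m.astype(np.uint8))
    for i in range(1,k):
        if st[i,4]>15:print(" hi",ce[i],st[i],cast(d,ce[i],np.median(hi[l==i])),np.median(hi[l==i]))
E
```

```text
Traceback (most recent call last):
ValueError: attempt to get argmax of an empty sequence
```

```bash
ls pics
```

```text
side0.npz
side0.png
top0.npz
top0.png
topz.png
```

View pics/topz.png

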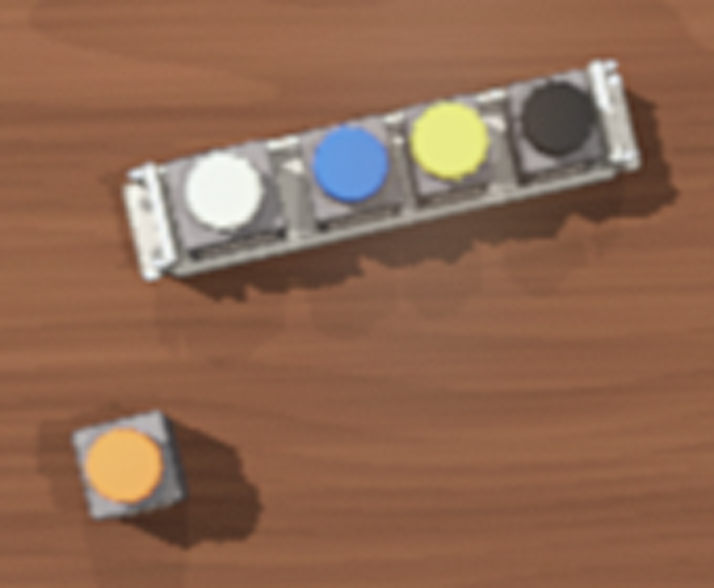

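The zoomed top view shows gaps between white and blue, a small one between blue and yellow, and one between yellow and black. The orange canister is turned by about the same angle as the rack.

```bash
cat > m.py <<'E'
from h import *
def caps(n,d,roi):
    x0,x1,y0,y1=roi
    hsv=cv2.cvtColor(d["color"],cv2.COLOR_BGR2HSV)
    r=np.zeros((480,640),bool);r[y0:y1,x0:x1]=1
    H,S,V=[hsv[...,i].astype(int) for i in range(3)]
    hi=cloud(d)[...,2]
    out={}
    for name,m in dict(orange=(H>8)&(H<19)&(S>140)&(V>190),blue=(H>95)&(H<120)&(S>110)&(V>80),yellow=(H>21)&(H<33)&(S>100)&(V>150)).items():
        m=m&r
        k,l,st,ce=cv2.connectedComponentsWithStats(m.astype(np.uint8))
        i=1+np.argmax(st[1:,4]);mm=l==i
        out[name]=cast(d,ce[i],92 if name=="orange" else 96)[0]
        print(n,name,ce[i],st[i],np.median(hi[mm]),out[name])
    return out
if __name__=="__main__":
  for n,roi in {"top":(230,400,140,280),"side":(270,430,170,310)}.items():
    x0,x1,y0,y1=roi
    d=dict(np.load(f"pics/{n}0.npz"))
    c=d["color"][y0:y1,x0:x1];cv2.imwrite(f"pics/{n}z.png",cv2.resize(c,None,fx=4.2,fy=4.2,interpolation=cv2.INTER_CUBIC))
    caps(n,d,roi)
    hi=cloud(d)
    r=np.zeros((480,640),bool);r[y0:y1,x0:x1]=1
    for a,b in((88,104),(10,104)):
        m=(hi[...,2]>a)&(hi[...,2]<b)&r
        k,l,st,ce=cv2.connectedComponentsWithStats(m.astype(np.uint8))
        for i in range(1,k):
            if st[i,4]>15:
                p=hi[l==i]
                rect=cv2.minAreaRect(p[:,:2].astype(np.float32))
                print(" hi",ce[i],st[i,4],np.median(p,0),rect)
E
python3 m.py
```

```text
top orange [261.03225806 252.0483871 ] [252 243  16  16 124] 92.54778083380711 [445.93920275 110.06856243  92.        ]
top blue [312.91666667 178.85964912] [305 171  17  17 228] 96.56705929528619 [607.90839716 -11.97266145  96.        ]
top yellow [336.50204082 173.47346939] [328 165  18  18 245] 96.27233462068762 [618.57202218 -65.66818961  96.        ]
 hi [362.55642023 167.50194553] 257 [ 630.117724   -125.47110653   96.01719997] ((630.7730102539062, -125.23373413085938), (39.19496154785156, 39.29364013671875), 2.3589937686920166)
 hi [336.8582996  173.09311741] 247 [619.42566295 -66.49515181  96.27277026] ((618.9735717773438, -65.83819580078125), (38.68205261230469, 38.427406311035156), 87.52442932128906)
 hi [313.16935484 178.66532258] 248 [607.88941373 -12.38706244  96.41271762] ((609.1947021484375, -13.334714889526367), (38.50103759765625, 39.694053649902344), 88.25537109375)
 hi [283.         185.27667984] 253 [595.56116882  55.91226346  96.44054867] ((595.0423583984375, 56.44477081298828), (41.04464340209961, 38.39836120605469), 88.3500747680664)
 hi [259.20851064 250.51914
[... 1595 characters left out ...]
257.91984733] 262 [ 632.50730961 -127.77307416   96.06571984] ((633.348876953125, -125.35079193115234), (41.094844818115234, 39.55021286010742), 35.5728874206543)
 hi [368.88235294 171.05882353] 17 [654.41812178 252.80886358  15.34127013] ((653.5087280273438, 253.49557495117188), (9.125957489013672, 14.662611961364746), 71.17321014404297)
 hi [301.14210526 202.84210526] 760 [451.17681686  95.87221927  65.46639238] ((451.915771484375, 112.8056411743164), (51.47847366333008, 51.78530502319336), 10.350509643554688)
 hi [379.5514261  245.41774705] 3471 [608.86705124 -70.18098122  71.4330773 ] ((612.0371704101562, -30.254623413085938), (59.475467681884766, 278.17462158203125), 11.663980484008789)
```

```bash
ls pics
```

```text
side0.npz
side0.png
sidez.png
top0.npz
top0.png
topz.png
```

View pics/sidez.png

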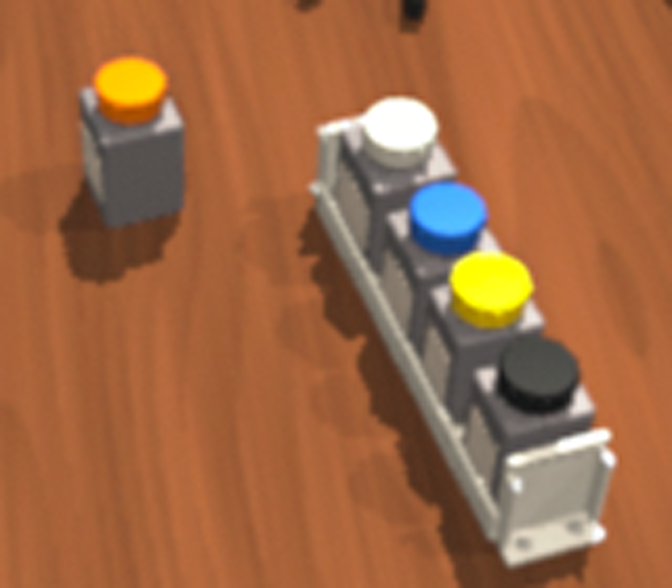

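```bash
cat >> h.py <<'E'
from scipy.spatial.transform import Rotation as Rn
def tool():
    s=read_state();return s,Rn.from_quat(s["ee_rot"]).as_matrix(),s["tcp_pos"]
def goal(p,yaw,sgn=1):
    "tool x down, tool y along sgn*(cos yaw, sin yaw)"
    y=sgn*np.array([np.cos(yaw),np.sin(yaw),0]);x=np.array([0,0,-1.]);G=np.c_[x,y,np.cross(x,y)]
    s,R,t=tool()
    return (R.T@(np.array(p)-t))/10, Rn.from_matrix(R.T@G).as_rotvec()
E
python3 - <<'E'
from h import *
s,R,t=tool();print(R.round(4),t)
pts=dict(w=(596.7,56.5),b=(609.7,-13.3),y=(620.4,-66.4),k=(632,-125.3))
P=np.array(list(pts.values()));c=P.mean(0);u=np.linalg.svd(P-c)[2][0];print("row dir",u,np.degrees(np.arctan2(u[0],-u[1])))
yaw=np.radians(11.3)
e=np.array([-np.sin(yaw),np.cos(yaw)]);f=np.array([np.cos(yaw),np.sin(yaw)]);C=np.array([612.2,-30.5])
for k,v in pts.items(): print(k,((np.array(v)-C)@e).round(1),((np.array(v)-C)@f).round(1))
for sg in(1,-1):print(sg,goal([609.7,-13.3,200],yaw,sg))
# rack edges: plate tops z 55..66 ; rails z 14..24
for n in("top","side"):
    d=dict(np.load(f"pics/{n}0.npz"));p=cloud(d).reshape(-1,3)
    q=(p[:,:2]-C)@np.c_[f,e]
    m=(abs(q[:,0])<45)&(abs(q[:,1])<150)
    for nm,lo,hi in(("plates",58,68),("rails",15,24),("should",72,80)):
        k=m&(p[:,2]>lo)&(p[:,2]<hi);qq=q[k];print(n,nm,k.sum())
        if nm=="plates":
            for sgn in(1,-1):
                z=qq[(qq[:,1]*sgn>110)];print(sgn,len(z),z.min(0).round(1),z.max(0).round(1),np.median(z,0).round(1))
        elif nm=="rails":
            for sgn in(1,-1):
                z=qq[(qq[:,0]*sgn>20)&(abs(qq[:,1])<115)]
                if len(z)>5:print(sgn,len(z),np.percentile(z[:,0],[2,50,98]).round(1),np.degrees(np.arctan(np.polyfit(z[:,1],z[:,0],1)[0])).round(2))
        else:
            h,_=np.histogram(qq[:,1],np.arange(-126,127,3));print(h)
E
```

```text
[[-4.000e-04  3.624e-01  9.320e-01]
 [-1.000e-03  9.320e-01 -3.624e-01]
 [-1.000e+00 -1.100e-03 -0.000e+00]] [244.53124776 628.93683915 217.9540393 ]
row dir [ 0.19105331 -0.98157966] 11.014260398470311
w 88.4 1.8
b 17.4 0.9
y -36.8 1.0
k -96.8 0.8
1 (array([  1.84306451, -46.62279219,  57.30886135]), array([1.00274154e+00, 5.00953662e-04, 9.98110647e-04]))
-1 (array([  1.84306451, -46.62279219,  57.30886135]), array([-2.13885078e+00, -1.16685556e-03,  5.85647063e-04]))
top plates 144
1 44 [-26.6 123. ] [ 27.1 135.1] [  0.3 125.9]
-1 49 [ -26.  -130.2] [  26.8 -110.8] [  -1.7 -125.3]
top rails 217
1 25 [24.1 28.6 31. ] 0.14
-1 160 [-30.4 -27.8 -23.7] 0.16
top should 681
[ 0  0  7 10 11  6  4  4  5  5  3  7  6  9  9 14 26  6  0  0  0  0  4 12
  9  8  4  6  5  3  6  4  5  8 10 19 19  0  0  3 23 21 14  9  7  6  5  3
  3  4  5  4  8 12 16 22  9  0  0  0  0  5 24 25 25 16 11  9  5  5  4  4
  2  5  5  8 10 16 24 22 24  2  0  0]
side plates 320
1 16 [-24.6 111.3] [ -3.4 133. ] [-20.3 125.4]
-1 129 [ -25.4 -138.2] [  28.5 -112.3] [-1.000e-01 -1.248e+02]
side rails 338
-1 229 [-28.1 -25.8 -20.5] 0.11
side should 638
[ 0  0 28 36 21 15 11  9  6  6  5  4  5  5  8  7  4  0  0  0  0  0  6 29
 28 14 11  9  7  4  6  3  7  2  6  6  4  0  0  6 12 19 19 18 10  7  6  6
  5  5  4  5  4  5  7  3  2  0  0  0  0 10 32 20 15 25 14 11  7 10  3  3
  4  2  2  5  2  5  6  3  2  2  0  0]
```

Request:
{"fn": "jog_arm", "kwargs": {
  "series": [
    {"travel": [1.8, -46.6, 57.3], "angular": [1.005, 0, 0], "hand": 9.3},
    {"travel": [1.8, -46.6, 57.3], "angular": [1.005, 0, 0], "hand": 9.3},
    {"travel": [1.8, -46.6, 57.3], "angular": [1.005, 0, 0], "hand": 9.3},
    {"travel": [1.8, -46.6, 57.3], "angular": [1.005, 0, 0], "hand": 9.3},
    {"travel": [1.8, -46.6, 57.3], "angular": [1.005, 0, 0], "hand": 9.3},
    {"travel": [1.8, -46.6, 57.3], "angular": [1.005, 0, 0], "hand": 9.3},
    {"travel": [1.8, -46.6, 57.3], "angular": [1.005, 0, 0], "hand": 9.3},
    {"travel": [1.8, -46.6, 57.3], "angular": [1.005, 0, 0], "hand": 9.3}
  ]
}}

```text
time: 1.1
tcp_pos: [492.3, 192.7, 206.4]
ee_rot: [0.449, 0.546, -0.449, 0.546]
ft_force: [0.8, 1.1, -0.4]
finger_gap: 1.0
```

```bash
python3 - <<'E'
from h import *
s,R,t=tool();print(R.round(4),t,s["q"]);print(goal([609.7,-13.3,200],np.radians(11.15)))
E
```

```text
[[ 2.000e-04  9.810e-01  1.938e-01]
 [ 1.000e-04  1.938e-01 -9.810e-01]
 [-1.000e+00  2.000e-04 -0.000e+00]] [492.30530133 192.70810455 206.37787705] [ 3.24838710e-01 -2.02793332e-01  1.76995497e+00  2.55947390e-05
  1.57424109e+00  1.29811769e-01]
(array([ 0.6380564 ,  7.52450606, 22.48532877]), array([ 4.22819819e-04, -5.00039466e-05, -1.85005546e-04]))
```

Request:
{"fn": "jog_arm", "kwargs": {
  "series": [
    {"travel": [0.6, 7.5, 22.5], "angular": [0, 0, 0], "hand": 9.3},
    {"travel": [0.6, 7.5, 22.5], "angular": [0, 0, 0], "hand": 9.3},
    {"travel": [0.6, 7.5, 22.5], "angular": [0, 0, 0], "hand": 9.3},
    {"travel": [0.6, 7.5, 22.5], "angular": [0, 0, 0], "hand": 9.3},
    {"travel": [0.6, 7.5, 22.5], "angular": [0, 0, 0], "hand": 9.3},
    {"travel": [0.6, 7.5, 22.5], "angular": [0, 0, 0], "hand": 9.3}
  ]
}}

```text
time: 1.85
tcp_pos: [608.6, -11.2, 200.1]
ee_rot: [0.449, 0.547, -0.449, 0.546]
ft_force: [-0.2, 1.3, -0.4]
finger_gap: 0.998
```

```bash
python3 - <<'E'
from h import *
s,R,t=tool();print(R.round(4),t,s["joint_velocities"].round(3))
d=snapshot("wrist");np.savez("pics/w1.npz",R=R,t=t,**d);cv2.imwrite("pics/w1.png",d["color"]);print(d["mtx"],d["T_tool_cam"].round(3),d.keys())
E
```

```text
[[-7.000e-04  9.811e-01  1.935e-01]
 [ 3.000e-04  1.935e-01 -9.811e-01]
 [-1.000e+00 -6.000e-04 -4.000e-04]] [608.63744364 -11.19827977 200.14242603] [ 0.02  -0.014  0.005 -0.001 -0.001 -0.002]
[[371.64829954   0.         319.38740254]
 [  0.         371.64829954 234.44965215]
 [  0.           0.           1.        ]] [[ 0.00000e+00  2.46000e-01 -9.69000e-01 -1.65634e+02]
 [ 1.00000e+00  1.00000e-03  1.00000e-03  1.39100e+00]
 [ 1.00000e-03 -9.69000e-01 -2.46000e-01 -6.75740e+01]
 [ 0.00000e+00  0.00000e+00  0.00000e+00  1.00000e+00]] dict_keys(['color', 'range_z', 'mtx', 'T_tool_cam'])
```

View pics/w1.png

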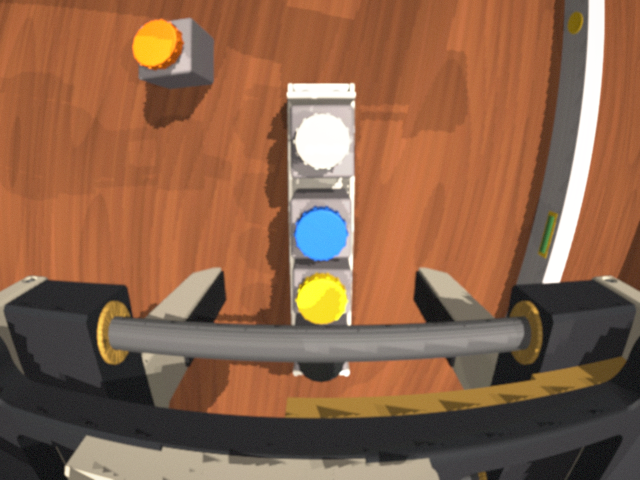

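The wrist view looks along the row from the left end plate (322,92): white (322,141), blue (320,233), yellow (321,299), with black partly hidden at (321,362). Orange is at (158,44).

```bash
cat >> h.py <<'E'
def wray(d,uv):
    K=d["mtx"];uv=np.atleast_2d(uv).astype(float)
    a=(uv[:,0]-K[0,2])/K[0,0];b=(uv[:,1]-K[1,2])/K[1,1];r=np.hypot(a,b)+1e-12
    return np.c_[a/r*np.sin(r),-b/r*np.sin(r),-np.cos(r)]
def wcast(d,R,t,uv,z):
    T=d["T_tool_cam"];M=R@T[:3,:3];o=t+R@T[:3,3]
    r=wray(d,uv)@M.T;k=(z-o[2])/r[:,2];return o+k[:,None]*r
def wcloud(d,R,t):
    v,u=np.mgrid[:480,:640];r=wray(d,np.c_[u.ravel(),v.ravel()])
    Z=d["range_z"].ravel();c=r*(Z/-r[:,2])[:,None]
    T=d["T_tool_cam"];return ((c@T[:3,:3].T+T[:3,3])@R.T+t).reshape(480,640,3)
yaw=np.radians(11.15);e=np.array([-np.sin(yaw),np.cos(yaw)]);f=np.array([np.cos(yaw),np.sin(yaw)]);C=np.array([612.2,-30.5])
def rk(p): p=np.atleast_2d(p);return np.c_[(p[:,:2]-C)@f,(p[:,:2]-C)@e]
def unrk(x,y): return C+x*f+y*e
def wmask(d,name):
    H,S,V=[cv2.cvtColor(d["color"],cv2.COLOR_BGR2HSV)[...,i].astype(int) for i in range(3)]
    m={"orange":(H>8)&(H<19)&(S>190)&(V>180),"blue":(H>95)&(H<120)&(S>130)&(V>80),"yellow":(H>22)&(H<33)&(S>150)&(V>150),"white":(S<30)&(V>170)}[name]
    return m
E
cat > w.py <<'E'
import sys
from h import *
def run(fn):
    d=dict(np.load(fn));R,t=d["R"],d["t"];P=wcloud(d,R,t)
    for n in("orange","blue","yellow","white"):
        z=92 if n=="orange" else 96
        m=wmask(d,n)&(abs(P[...,2]-z)<6)
        k,l,st,ce=cv2.connectedComponentsWithStats(m.astype(np.uint8))
        if k<2: print(n,"none");continue
        i=1+np.argmax(st[1:,4]);mm=l==i
        if st[i,4]<150: print(n,"small");continue
        zz=np.median(P[mm][:,2])
        (cx,cy),_,_=cv2.fitEllipse(max(cv2.findContours(mm.astype(np.uint8),0,1)[0],key=len))
        q=wcast(d,R,t,[cx,cy],z)[0]
        dp=P[mm];rc=cv2.minAreaRect(dp[:,:2].astype(np.float32))
        print(n,"px",round(cx,1),round(cy,1),st[i,:4],"z",zz.round(1),"world",q.round(1),"rack",rk(q).round(1),"depthrect",rk(np.array(rc[0])).round(1),np.round(rc[1],1))
    return d,P
if __name__=="__main__":run(sys.argv[1])
E
python3 - <<'E'
from w import *
d,P=run("pics/w1.npz")
q=rk(P.reshape(-1,3));z=P.reshape(-1,3)[:,2]
k=(abs(q[:,0])<22)&(abs(z-76)<3)&(abs(q[:,1])<124)
print(np.histogram(q[k,1],np.arange(-126,127,2)))
for sg in(1,-1):
    k=(abs(q[:,0]*sg-28)<5)&(abs(q[:,1])<110)&(abs(z-20)<3);print(sg,k.sum(),np.percentile(q[k,0],[2,50,98]), np.degrees(np.polyfit(q[k,1],q[k,0],1)[0]))
k=(abs(q[:,0])<26)&(abs(z-63)<3)&(q[:,1]>115);print(np.percentile(q[k,1],[2,10,50,90,98]),k.sum())
k=(abs(rk(P.reshape(-1,3)-np.array([450-612.2,114+30.5,0]))).max(1)<45)&(abs(z-72)<3)
print(cv2.minAreaRect(P.reshape(-1,3)[k][:,:2].astype(np.float32)))
E
```

```text
orange px 155.0 43.2 [136  19  45  50] z 90.4 world [454.2 113.9  92. ] rack [[-127.1  172.3]] depthrect [[-125.9  174.1]] [36.1 41.8]
blue px 320.4 233.8 [294 208  54  53] z 95.5 world [610.6 -11.1  96. ] rack [[ 2.1 19.4]] depthrect [[ 2.  18.5]] [40. 40.]
yellow px 321.2 299.7 [296 276  51  48] z 95.4 world [621.6 -63.8  96. ] rack [[  2.8 -34.5]] depthrect [[  2.8 -35.9]] [39.6 40.7]
white px 322.2 140.8 [295 113  55  57] z 95.5 world [598.5  56.8  96. ] rack [[ 3.4 88.3]] depthrect [[ 3.8 88.7]] [39.6 40.8]
(array([  0,   0,   0,   2,   3,   9,   8,   5,   4,   1,   0,   0,   0,
         0,   0,   0,   0,   0,   0,   0,   0,   0,   0,   0,   0,   0,
         0,   0,   0,   0,   0,   0,   0,   0,   4,  11,   9,   8,  12,
        11,   7,   6,   8,   8,  13,  10,  16,  12,  25,  34,  40,  46,
        75, 109, 132,  28,   0,   0,   0,   2,  54,  43,  40,  29,  22,
        13,  10,   9,  10,   8,   7,   7,  11,  12,   8,  14,  28,  38,
        38,  61,  68, 133, 119, 155,  80,   0,   0,   0,   0,   0,   0,
         0,  39, 109, 154, 119, 128,  65,  67,  34,  40,  19,  18,  13,
     
[... 575 characters left out ...]
8,   10,   12,   14,   16,   18,   20,   22,   24,   26,
         28,   30,   32,   34,   36,   38,   40,   42,   44,   46,   48,
         50,   52,   54,   56,   58,   60,   62,   64,   66,   68,   70,
         72,   74,   76,   78,   80,   82,   84,   86,   88,   90,   92,
         94,   96,   98,  100,  102,  104,  106,  108,  110,  112,  114,
        116,  118,  120,  122,  124,  126]))
1 247 [28.73167571 31.8554702  32.92004173] -0.16577886473742265
-1 442 [-28.32301649 -26.91562156 -24.18340175] 0.018923241397119813
[122.45615263 122.65157533 124.76718131 128.18283688 128.35409454] 242
((452.89349365234375, 114.62994384765625), (50.07408142089844, 50.1929931640625), 11.847929000854492)
```

Request:
{"fn": "jog_arm", "kwargs": {
  "series": [
    {"travel": [5, 0.17, 0.05], "angular": [0, 0, 0], "hand": 8.5},
    {"travel": [10, 0.17, 0.05], "angular": [0, 0, 0], "hand": 8.5},
    {"travel": [14, 0.17, 0.05], "angular": [0, 0, 0], "hand": 8.5},
    {"travel": [16.2, 0.17, 0.05], "angular": [0, 0, 0], "hand": 8.5},
    {"travel": [16.2, 0.17, 0.05], "angular": [0, 0, 0], "hand": 8.5}
  ]
}}

```text
time: 2.52
tcp_pos: [610.1, -11.0, 37.8]
ee_rot: [0.448, 0.547, -0.449, 0.546]
ft_force: [0.8, 0.2, 0.3]
finger_gap: 0.916
```

```bash
cat > look.py <<'E'
import sys
from w import *
n=sys.argv[1]
s,R,t=tool();d=snapshot("wrist");np.savez(f"pics/{n}.npz",R=R,t=t,**d);cv2.imwrite(f"pics/{n}.png",d["color"])
print(s["time"],t.round(2),"rack",rk(t).round(2),"F",s["ft_force"].round(2),"Frack x,y",(s["ft_force"][:2]@f).round(2),(s["ft_force"][:2]@e).round(2),s["finger_gap"],"M",s["moment"].round(2))
run(f"pics/{n}.npz")
E
python3 look.py w2
```

```text
2.525 [610.12 -11.    37.81] rack [[ 1.73 19.54]] F [0.76 0.18 0.29] Frack x,y 0.78 0.03 0.9158793025202809 M [-0.06  0.07  0.02]
orange small
blue px 318.0 376.6 [265 362 107  35] z 95.5 world [613.1 -21.5  96. ] rack [[2.6 8.6]] depthrect [[2.7 6.5]] [37.  17.2]
yellow none
white px 322.2 138.4 [256  72 134 132] z 95.5 world [598.9  56.8  96. ] rack [[ 3.9 88.2]] depthrect [[ 4.3 88.2]] [38.9 37.9]
```

View pics/w2.png

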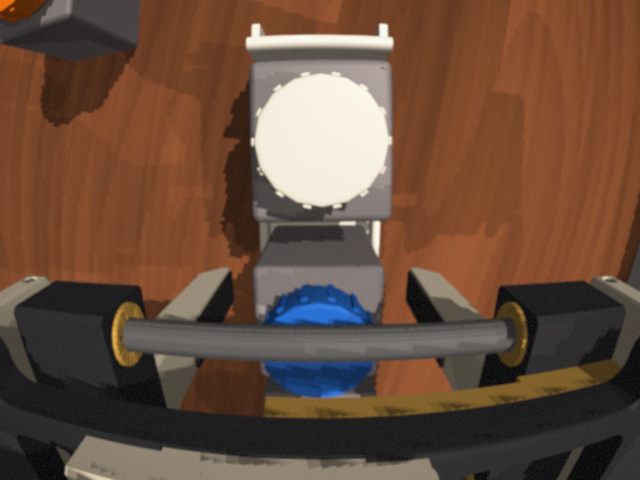

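The blue canister (centre 318,~335) sits midway between the open fingers, with white beyond it at (322,138). I'll close on blue.

Request:
{"fn": "jog_arm", "kwargs": {
  "series": [
    {"travel": [0.1, 0, 0], "angular": [0, 0, 0], "hand": 5.6},
    {"travel": [0.1, 0, 0], "angular": [0, 0, 0], "hand": 5.6},
    {"travel": [0.1, 0, 0], "angular": [0, 0, 0], "hand": 4.7},
    {"travel": [0.1, 0, 0], "angular": [0, 0, 0], "hand": 4.7},
    {"travel": [0.1, 0, 0], "angular": [0, 0, 0], "hand": 4.7}
  ]
}}

```text
time: 3.2
tcp_pos: [610.8, -11.7, 37.7]
ee_rot: [0.449, 0.546, -0.449, 0.546]
ft_force: [-1.3, -1.0, 4.4]
finger_gap: 0.536
```

```bash
python3 look.py w3
```

```text
3.2 [610.75 -11.75  37.74] rack [[ 2.2  18.68]] F [-1.29 -1.04  4.41] Frack x,y -1.47 -0.77 0.5358679166622097 M [-0.11  0.43  0.03]
orange small
blue px 319.2 375.9 [267 362 106  34] z 95.5 world [614.  -21.8  96. ] rack [[3.4 8.2]] depthrect [[3.4 6.1]] [36.9 16.8]
yellow none
white px 320.0 135.2 [255  70 134 131] z 95.5 world [598.8  56.8  96. ] rack [[ 3.7 88.3]] depthrect [[ 4.3 88.3]] [38.7 37.8]
```

Request:
{"fn": "jog_arm", "kwargs": {
  "series": [
    {"travel": [0, 0, -0.3], "angular": [0, 0, 0], "hand": 4.7},
    {"travel": [0, 0, -0.6], "angular": [0, 0, 0], "hand": 4.7},
    {"travel": [0, 0, -0.9], "angular": [0, 0, 0], "hand": 4.7},
    {"travel": [0, 0, -1.1], "angular": [0, 0, 0], "hand": 4.7}
  ]
}}

```text
time: 3.75
tcp_pos: [608.8, -0.8, 37.8]
ee_rot: [0.449, 0.546, -0.449, 0.547]
ft_force: [1.0, 0.4, 0.5]
finger_gap: 0.538
```

Request:
{"fn": "jog_arm", "kwargs": {
  "series": [
    {"travel": [0, 0, -0.15], "angular": [0, 0, 0], "hand": 4.7},
    {"travel": [0, 0, -0.3], "angular": [0, 0, 0], "hand": 4.7},
    {"travel": [0, 0, -0.3], "angular": [0, 0, 0], "hand": 4.7}
  ]
}}

```text
time: 4.12
tcp_pos: [608.2, 2.2, 37.7]
ee_rot: [0.449, 0.546, -0.449, 0.546]
ft_force: [1.0, -2.1, 5.3]
finger_gap: 0.536
```

```bash
python3 look.py w4
```

```text
4.125 [608.15   2.24  37.74] rack [[ 2.36 32.91]] F [ 0.98 -2.13  5.25] Frack x,y 0.55 -2.28 0.5356611295656074 M [-0.51 -0.05  0.04]
orange px 10.2 12.8 [ 0  0 29 38] z 91.6 world [463.1 106.8  92. ] rack [[-119.7  163.5]] depthrect [[-121.7  161.9]] [16.3 20.2]
blue px 319.5 376.0 [267 362 106  34] z 95.5 world [611.4  -7.9  96. ] rack [[ 3.6 22.4]] depthrect [[ 3.9 20.5]] [37.4 16.1]
yellow none
white px 319.9 176.7 [255 119 132 123] z 95.6 world [598.4  59.   96. ] rack [[ 3.8 90.5]] depthrect [[ 3.8 89.3]] [38.8 35.7]
```

View pics/w4.png

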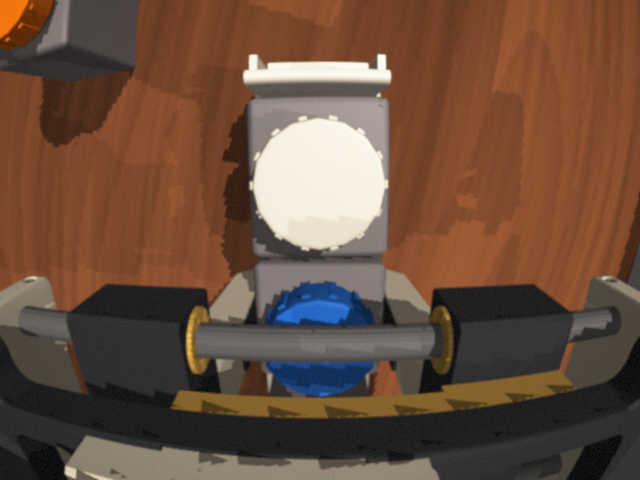

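Blue now touches white, which has started to move. A small gap remains at the end plate (318,85). I'll continue in small steps and watch the force.

Request:
{"fn": "jog_arm", "kwargs": {
  "series": [
    {"travel": [0, 0, -0.05], "angular": [0, 0, 0], "hand": 4.7},
    {"travel": [0, 0, -0.1], "angular": [0, 0, 0], "hand": 4.7},
    {"travel": [0, 0, -0.15], "angular": [0, 0, 0], "hand": 4.7}
  ]
}}

```text
time: 4.55
tcp_pos: [607.9, 3.5, 37.7]
ee_rot: [0.449, 0.546, -0.449, 0.546]
ft_force: [1.8, -3.8, 6.7]
finger_gap: 0.536
```

Request:
{"fn": "jog_arm", "kwargs": {
  "series": [
    {"travel": [0, 0, -0.05], "angular": [0, 0, 0], "hand": 4.7},
    {"travel": [0, 0, -0.1], "angular": [0, 0, 0], "hand": 4.7}
  ]
}}

```text
time: 4.8
tcp_pos: [607.7, 4.3, 37.7]
ee_rot: [0.449, 0.546, -0.449, 0.547]
ft_force: [1.7, -6.2, 7.1]
finger_gap: 0.54
```

```bash
python3 look.py w5
```

```text
4.8 [607.69   4.34  37.72] rack [[ 2.31 35.05]] F [ 1.7  -6.21  7.09] Frack x,y 0.46 -6.42 0.5396242497113486 M [-1.19 -0.16  0.07]
orange px 10.6 14.6 [ 0  0 29 43] z 91.6 world [463.4 108.1  92. ] rack [[-119.2  164.7]] depthrect [[-121.   162.8]] [18.4 21.6]
blue px 319.2 376.0 [267 362 106  34] z 95.5 world [610.9  -5.8  96. ] rack [[ 3.5 24.5]] depthrect [[ 3.7 22.7]] [37.5 16.3]
yellow none
white px 319.7 187.3 [255 123 132 128] z 95.5 world [598.5  58.1  96. ] rack [[ 3.7 89.6]] depthrect [[ 4. 89.]] [39.  37.2]
```

View pics/w5.png

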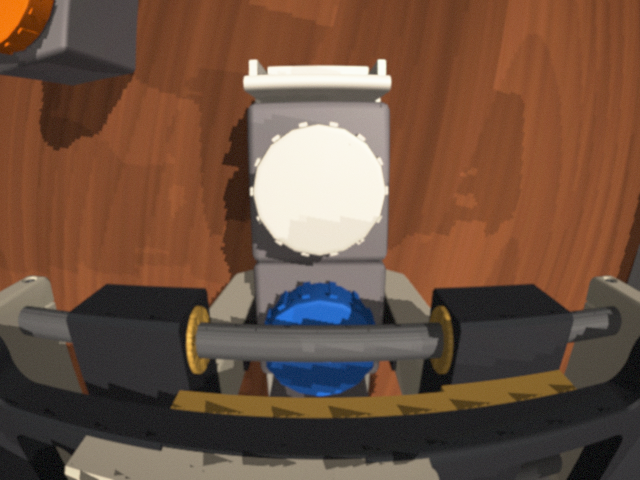

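Request:
{"fn": "jog_arm", "kwargs": {
  "series": [
    {"travel": [-0.07, 0, 0], "angular": [0, 0, 0], "hand": 4.7},
    {"travel": [-0.07, 0, -0.03], "angular": [0, 0, 0], "hand": 4.7},
    {"travel": [-0.07, 0, -0.05], "angular": [0, 0, 0], "hand": 4.7}
  ]
}}

```text
time: 5.22
tcp_pos: [607.1, 5.1, 37.8]
ee_rot: [0.449, 0.547, -0.449, 0.546]
ft_force: [0.2, -1.6, -1.8]
finger_gap: 0.532
```

```bash
cat > dep.py <<'E'
import sys
from h import *
for n in sys.argv[1:]:
    d=dict(np.load(f"pics/{n}.npz"));P=wcloud(d,d["R"],d["t"]).reshape(-1,3);q=rk(P);z=P[:,2]
    o=[]
    # shoulder strips near sides where cap does not hide
    for nm,zz,lo,hi in(("shoulder",76,-124,120),):
        k=(abs(abs(q[:,0]-3)-22)<3)&(abs(z-zz)<3)&(abs(q[:,1])<124);y=np.sort(q[k,1])
        br=np.where(np.diff(y)>1.2)[0];seg=np.split(y,br+1);o+=[(s[0].round(1),s[-1].round(1)) for s in seg if len(s)>15]
    k=(abs(q[:,0]-3)<20)&(abs(z-62.5)<3)&(q[:,1]>115)
    print(n,o,"plate",np.percentile(q[k,1],[1,5,50,99]).round(1) if k.sum() else None)
E
python3 dep.py w1 w2 w3 w4 w5; python3 look.py w6;python3 dep.py w6
```

```text
w1 [(np.float64(-116.6), np.float64(-107.5)), (np.float64(-57.2), np.float64(-15.7)), (np.float64(-6.1), np.float64(43.1)), (np.float64(59.0), np.float64(116.8))] plate [122.4 122.5 123.4 128.3]
w2 [(np.float64(-23.9), np.float64(-15.3)), (np.float64(-6.8), np.float64(1.1)), (np.float64(18.2), np.float64(43.1)), (np.float64(59.2), np.float64(117.0))] plate [122.3 122.4 123.  128.6]
w3 [(np.float64(-20.5), np.float64(-15.4)), (np.float64(-6.8), np.float64(0.2)), (np.float64(17.3), np.float64(42.9)), (np.float64(58.6), np.float64(117.1))] plate [122.3 122.5 123.  128.2]
w4 [(np.float64(7.4), np.float64(14.5)), (np.float64(31.4), np.float64(57.3)), (np.float64(59.4), np.float64(116.8))] plate [122.5 122.6 123.2 128.6]
w5 [(np.float64(9.8), np.float64(16.6)), (np.float64(33.7), np.float64(117.5))] plate [122.5 122.6 123.3 128.6]
5.225 [607.14   5.1   37.77] rack [[ 1.92 35.91]] F [ 0.19 -1.62 -1.84] Frack x,y -0.13 -1.63 0.5321777747195403 M [-0.3  -0.05 -0.06]
orange px 11.2 15.4 [ 0  0 31 45] z 91.6 world [463.1 108.5  92. ] rack [[-119.4  165.2]] depthrect [[-118.6  166.1]] [19.5 21.7]
blue px 319.5 376.0 [267 362 106  34] z 95.5 world [610.5  -5.   96. ] rack [[ 3.3 25.3]] depthrect [[ 3.4 23.6]] [37.5 16.1]
yellow none
white px 320.9 182.6 [256 123 132 122] z 95.6 world [598.1  60.2  96. ] rack [[ 3.7 91.7]] depthrect [[ 3.7 90.4]] [38.9 35.4]
w6 [(np.float64(10.6), np.float64(17.7)), (np.float64(34.4), np.float64(118.0))] plate [122.5 122.5 123.1 128.3]
```

Request:
{"fn": "jog_arm", "kwargs": {
  "series": [
    {"travel": [0, 0, -0.07], "angular": [0, 0, 0], "hand": 4.7},
    {"travel": [0, 0, -0.14], "angular": [0, 0, 0], "hand": 4.7},
    {"travel": [0, 0, -0.2], "angular": [0, 0, 0], "hand": 4.7},
    {"travel": [0, 0, -0.25], "angular": [0, 0, 0], "hand": 4.7}
  ]
}}

```text
time: 5.78
tcp_pos: [606.9, 7.5, 38.1]
ee_rot: [0.449, 0.546, -0.449, 0.546]
ft_force: [0.5, -0.9, -1.8]
finger_gap: 0.535
```

```bash
python3 look.py w7;python3 dep.py w7
```

```text
5.775 [606.9    7.51  38.15] rack [[ 2.14 38.31]] F [ 0.51 -0.85 -1.77] Frack x,y 0.34 -0.93 0.5354072242258466 M [-0.16  0.03  0.02]
orange px 11.8 17.3 [ 0  0 32 50] z 91.6 world [463.3 110.1  92. ] rack [[-118.9  166.8]] depthrect [[-118.7  167.3]] [20.2 24.3]
blue px 319.4 376.0 [267 362 106  34] z 95.9 world [610.3  -2.9  96. ] rack [[ 3.4 27.5]] depthrect [[ 3.2 25.8]] [36.9 16.3]
yellow none
white px 320.9 184.1 [256 123 132 125] z 95.5 world [597.9  62.2  96. ] rack [[ 3.9 93.7]] depthrect [[ 3.9 92.2]] [38.7 36.7]
w7 [(np.float64(12.6), np.float64(20.5)), (np.float64(36.6), np.float64(120.4))] plate [122.5 122.6 123.5 128.8]
```

Request:
{"fn": "jog_arm", "kwargs": {
  "series": [
    {"travel": [0.04, 0, 0], "angular": [0, 0, 0], "hand": 4.7},
    {"travel": [0.04, 0, -0.05], "angular": [0, 0, 0], "hand": 4.7},
    {"travel": [0.04, 0, -0.1], "angular": [0, 0, 0], "hand": 4.7},
    {"travel": [0.04, 0, -0.1], "angular": [0, 0, 0], "hand": 4.7}
  ]
}}

```text
time: 6.32
tcp_pos: [606.7, 8.4, 37.8]
ee_rot: [0.449, 0.546, -0.449, 0.546]
ft_force: [-0.0, -0.3, -1.4]
finger_gap: 0.537
```

```bash
python3 look.py w8;python3 dep.py w8
```

```text
6.325 [606.74   8.44  37.76] rack [[ 2.17 39.26]] F [-0.01 -0.33 -1.44] Frack x,y -0.07 -0.32 0.5373682568385865 M [-0.23 -0.   -0.  ]
orange px 11.6 17.7 [ 0  0 31 51] z 91.5 world [463.5 110.7  92. ] rack [[-118.5  167.3]] depthrect [[-121.3  165.3]] [22.  21.9]
blue px 319.4 376.0 [267 362 106  34] z 95.5 world [610.   -1.7  96. ] rack [[ 3.4 28.7]] depthrect [[ 3.5 26.8]] [37.3 16.2]
yellow none
white px 321.0 182.9 [255 126 133 121] z 95.5 world [597.7  63.5  96. ] rack [[ 3.9 95. ]] depthrect [[ 4.6 93.9]] [38.9 35.2]
w8 [(np.float64(14.0), np.float64(20.9)), (np.float64(38.2), np.float64(121.4))] plate [122.5 122.6 123.5 128.5]
```

Next, 0.4 mm steps until the force shows contact.

Request:
{"fn": "jog_arm", "kwargs": {
  "series": [
    {"travel": [0, 0, -0.03], "angular": [0, 0, 0], "hand": 4.7},
    {"travel": [0, 0, -0.05], "angular": [0, 0, 0], "hand": 4.7}
  ]
}}

```text
time: 6.62
tcp_pos: [606.7, 8.9, 37.8]
ee_rot: [0.449, 0.546, -0.449, 0.546]
ft_force: [-0.1, -1.1, -1.2]
finger_gap: 0.538
```

Request:
{"fn": "jog_arm", "kwargs": {
  "series": [
    {"travel": [0, 0, -0.04], "angular": [0, 0, 0], "hand": 4.7},
    {"travel": [0, 0, -0.04], "angular": [0, 0, 0], "hand": 4.7}
  ]
}}

```text
time: 6.88
tcp_pos: [606.6, 9.3, 37.8]
ee_rot: [0.449, 0.546, -0.449, 0.546]
ft_force: [-0.5, -1.9, -1.3]
finger_gap: 0.535
```

Request:
{"fn": "jog_arm", "kwargs": {
  "series": [
    {"travel": [0, 0, -0.04], "angular": [0, 0, 0], "hand": 4.7},
    {"travel": [0, 0, -0.04], "angular": [0, 0, 0], "hand": 4.7}
  ]
}}

```text
time: 7.12
tcp_pos: [606.5, 9.7, 37.8]
ee_rot: [0.449, 0.546, -0.449, 0.546]
ft_force: [-0.1, -1.2, -1.1]
finger_gap: 0.536
```

```bash
python3 look.py w9;python3 dep.py w9
```

```text
7.125 [606.5    9.71  37.81] rack [[ 2.18 40.55]] F [-0.13 -1.17 -1.06] Frack x,y -0.35 -1.12 0.5363113441093119 M [-0.24 -0.01 -0.  ]
orange px 11.8 18.7 [ 0  0 31 54] z 91.6 world [463.5 111.6  92. ] rack [[-118.4  168.1]] depthrect [[-121.7  166. ]] [22.9 24.3]
blue px 319.4 375.9 [267 362 106  34] z 95.6 world [ 6.098e+02 -4.000e-01  9.600e+01] rack [[ 3.4 30. ]] depthrect [[ 3.3 28.3]] [37.1 16.4]
yellow none
white px 320.3 184.5 [255 122 132 125] z 95.6 world [597.3  64.2  96. ] rack [[ 3.7 95.8]] depthrect [[ 3.8 94.9]] [39.  35.9]
w9 [(np.float64(15.1), np.float64(21.9)), (np.float64(39.2), np.float64(122.6))] plate [123.6 123.7 127.9 128.8]
```

Request:
{"fn": "jog_arm", "kwargs": {
  "series": [
    {"travel": [0, 0, -0.03], "angular": [0, 0, 0], "hand": 4.7},
    {"travel": [0, 0, -0.03], "angular": [0, 0, 0], "hand": 4.7}
  ]
}}

```text
time: 7.42
tcp_pos: [606.4, 9.8, 37.8]
ee_rot: [0.449, 0.546, -0.449, 0.546]
ft_force: [-0.6, -4.5, -0.7]
finger_gap: 0.534
```

Request:
{"fn": "jog_arm", "kwargs": {
  "series": [
    {"travel": [0, 0, -0.03], "angular": [0, 0, 0], "hand": 4.7},
    {"travel": [0, 0, -0.03], "angular": [0, 0, 0], "hand": 4.7}
  ]
}}

```text
time: 7.68
tcp_pos: [606.4, 9.8, 37.8]
ee_rot: [0.449, 0.546, -0.449, 0.546]
ft_force: [0.8, -6.5, -1.0]
finger_gap: 0.534
```

```bash
python3 look.py w10;python3 dep.py w10
```

```text
7.675 [606.42   9.83  37.81] rack [[ 2.13 40.69]] F [ 0.78 -6.47 -0.97] Frack x,y -0.48 -6.5 0.534277692027132 M [-1.06 -0.09 -0.06]
orange px 11.8 18.9 [ 0  0 31 55] z 91.6 world [463.6 111.6  92. ] rack [[-118.3  168.2]] depthrect [[-117.8  168.2]] [19.6 26.8]
blue px 319.4 376.0 [267 362 106  34] z 95.6 world [ 6.097e+02 -3.000e-01  9.600e+01] rack [[ 3.4 30.1]] depthrect [[ 3.4 28.3]] [37.1 16.4]
yellow none
white px 320.4 182.4 [256 126 132 114] z 95.5 world [597.2  65.   96. ] rack [[ 3.7 96.6]] depthrect [[ 4.3 96.2]] [39.4 33.6]
w10 [(np.float64(15.5), np.float64(22.3)), (np.float64(39.0), np.float64(122.8))] plate [123.7 123.8 127.6 128.6]
```

Request:
{"fn": "jog_arm", "kwargs": {
  "series": [
    {"travel": [0, 0, 0.05], "angular": [0, 0, 0], "hand": 4.7},
    {"travel": [0, 0, 0.05], "angular": [0, 0, 0], "hand": 6},
    {"travel": [0, 0, 0.05], "angular": [0, 0, 0], "hand": 8.5},
    {"travel": [0, 0, 0.05], "angular": [0, 0, 0], "hand": 8.5},
    {"travel": [0, 0, 0.05], "angular": [0, 0, 0], "hand": 8.5}
  ]
}}

```text
time: 8.35
tcp_pos: [606.5, 9.8, 37.8]
ee_rot: [0.449, 0.546, -0.449, 0.546]
ft_force: [0.0, -0.2, -0.5]
finger_gap: 0.9
```

```bash
python3 look.py w11;python3 dep.py w11
```

```text
8.35 [606.47   9.84  37.8 ] rack [[ 2.18 40.69]] F [ 0.02 -0.16 -0.53] Frack x,y -0.02 -0.16 0.8995794923619971 M [-0.06  0.05  0.02]
orange px 11.8 19.0 [ 0  0 31 55] z 91.6 world [463.6 111.6  92. ] rack [[-118.3  168.2]] depthrect [[-117.8  168.9]] [20.3 27.2]
blue px 319.4 375.9 [267 362 106  34] z 95.5 world [ 6.098e+02 -3.000e-01  9.600e+01] rack [[ 3.5 30.1]] depthrect [[ 3.7 28.3]] [37.3 16.3]
yellow none
white px 319.0 184.6 [255 124 132 122] z 95.6 world [597.   64.3  96. ] rack [[ 3.4 95.9]] depthrect [[ 3.8 94.9]] [38.7 35.8]
w11 [(np.float64(15.6), np.float64(22.2)), (np.float64(39.1), np.float64(122.4))] plate [123.6 123.8 127.8 128.5]
```

View pics/w11.png

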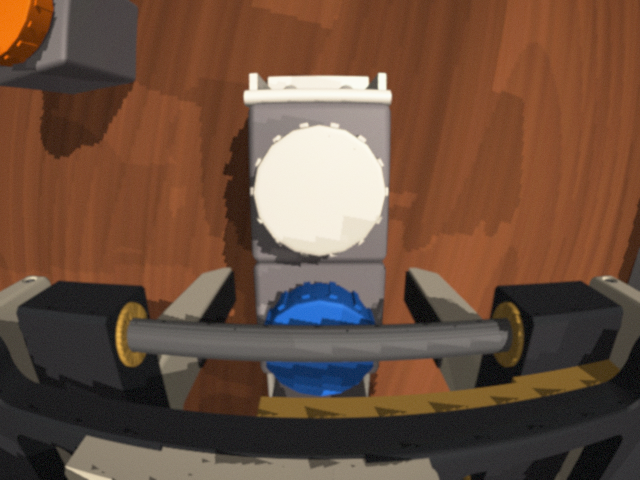

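Both are seated against the left plate (318,97) and the force has dropped to zero with the fingers open. Sliding the open fingers along to yellow.

Request:
{"fn": "jog_arm", "kwargs": {
  "series": [
    {"travel": [0, 0, 3], "angular": [0, 0, 0], "hand": 8.5},
    {"travel": [0, 0, 6], "angular": [0, 0, 0], "hand": 8.5},
    {"travel": [0, 0.05, 7.7], "angular": [0, 0, 0], "hand": 8.5},
    {"travel": [0, 0.05, 7.7], "angular": [0, 0, 0], "hand": 8.5}
  ]
}}

```text
time: 8.9
tcp_pos: [622.0, -66.2, 37.7]
ee_rot: [0.449, 0.546, -0.449, 0.546]
ft_force: [-0.1, -0.1, -0.0]
finger_gap: 0.911
```

```bash
python3 look.py w12;python3 dep.py w12
```

```text
8.9 [621.96 -66.25  37.66] rack [[  2.66 -36.96]] F [-0.14 -0.13 -0.02] Frack x,y -0.16 -0.1 0.9108430405088648 M [-0.03  0.06 -0.02]
orange none
blue px 317.1 112.1 [248  46 140 134] z 95.5 world [608.    8.7  96. ] rack [[ 3.4 39.3]] depthrect [[ 3.3 39.9]] [40.5 41.1]
yellow px 315.4 309.5 [261 288 111  37] z 95.2 world [619.  -50.8  96. ] rack [[  2.7 -21.3]] depthrect [[  2.9 -22.3]] [37.4 12.4]
white small
w12 [(np.float64(-85.0), np.float64(-73.5)), (np.float64(-38.4), np.float64(-15.7)), (np.float64(14.8), np.float64(83.7))] plate None
```

View pics/w12.png

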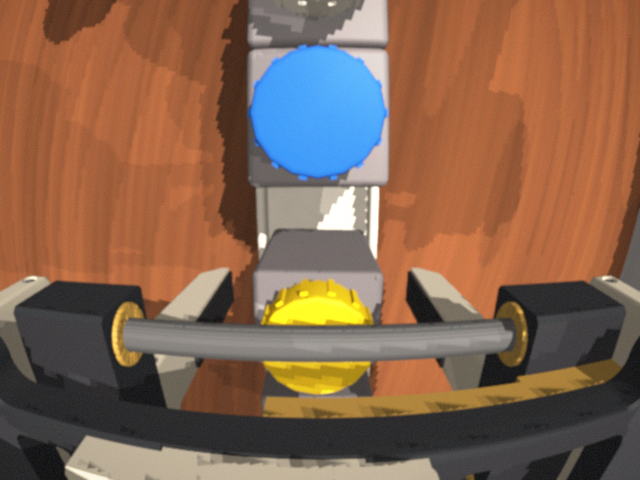

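Yellow (317,~335) sits between the fingers and the gap behind blue is now 30 mm. I'll grip yellow and slide it right.

Request:
{"fn": "jog_arm", "kwargs": {
  "series": [
    {"travel": [0, 0, 0], "angular": [0, 0, 0], "hand": 5.6},
    {"travel": [0, 0, 0], "angular": [0, 0, 0], "hand": 4.7},
    {"travel": [0, 0, 0], "angular": [0, 0, 0], "hand": 4.7},
    {"travel": [0, 0, 0], "angular": [0, 0, 0], "hand": 4.7},
    {"travel": [0, 0, 0], "angular": [0, 0, 0], "hand": 4.7}
  ]
}}

```text
time: 9.57
tcp_pos: [621.8, -65.5, 37.8]
ee_rot: [0.449, 0.546, -0.449, 0.546]
ft_force: [-0.9, 0.7, -0.1]
finger_gap: 0.532
```

Request:
{"fn": "jog_arm", "kwargs": {
  "series": [
    {"travel": [0, 0, 0.3], "angular": [0, 0, 0], "hand": 4.7},
    {"travel": [0, 0, 0.6], "angular": [0, 0, 0], "hand": 4.7},
    {"travel": [0, 0, 0.9], "angular": [0, 0, 0], "hand": 4.7},
    {"travel": [0, 0, 1.2], "angular": [0, 0, 0], "hand": 4.7},
    {"travel": [0, 0, 1.3], "angular": [0, 0, 0], "hand": 4.7}
  ]
}}

```text
time: 10.2
tcp_pos: [624.4, -78.6, 37.8]
ee_rot: [0.449, 0.546, -0.449, 0.546]
ft_force: [-0.6, 1.1, 1.9]
finger_gap: 0.533
```

```bash
python3 look.py w13;python3 dep.py w13
```

```text
10.2 [624.45 -78.62  37.81] rack [[  2.71 -49.58]] F [-0.58  1.07  1.88] Frack x,y -0.36 1.16 0.5333191391873893 M [0.29 0.04 0.01]
orange none
blue px 317.2 72.3 [248   8 140 131] z 95.5 world [608.1   7.9  96. ] rack [[ 3.4 38.4]] depthrect [[ 3.4 39.6]] [41.2 40.2]
yellow px 319.0 376.1 [267 362 105  34] z 95.5 world [627.6 -88.9  96. ] rack [[  3.9 -60.3]] depthrect [[  3.8 -62.3]] [36.8 16.4]
white none
w13 [(np.float64(-87.8), np.float64(-74.3)), (np.float64(-70.6), np.float64(-68.1)), (np.float64(-50.9), np.float64(-28.9)), (np.float64(14.8), np.float64(70.8))] plate None
```

Request:
{"fn": "jog_arm", "kwargs": {
  "series": [
    {"travel": [0, 0, 0.1], "angular": [0, 0, 0], "hand": 4.7},
    {"travel": [0, 0, 0.2], "angular": [0, 0, 0], "hand": 4.7},
    {"travel": [0, 0, 0.3], "angular": [0, 0, 0], "hand": 4.7},
    {"travel": [0, 0, 0.4], "angular": [0, 0, 0], "hand": 4.7}
  ]
}}

```text
time: 10.75
tcp_pos: [625.2, -82.4, 37.8]
ee_rot: [0.449, 0.546, -0.449, 0.546]
ft_force: [-0.1, 2.7, 2.5]
finger_gap: 0.533
```

Request:
{"fn": "jog_arm", "kwargs": {
  "series": [
    {"travel": [0, 0, 0.05], "angular": [0, 0, 0], "hand": 4.7},
    {"travel": [0, 0, 0.1], "angular": [0, 0, 0], "hand": 4.7},
    {"travel": [0, 0, 0.15], "angular": [0, 0, 0], "hand": 4.7}
  ]
}}

```text
time: 11.12
tcp_pos: [625.5, -83.8, 37.8]
ee_rot: [0.449, 0.546, -0.449, 0.546]
ft_force: [-0.1, 2.2, 2.2]
finger_gap: 0.537
```

```bash
python3 look.py w14;python3 dep.py w14; python3 - <<'E'
from h import *
d=snapshot("top");np.savez("pics/top1.npz",**d)
p=cloud(d).reshape(-1,3);q=rk(p)
k=(abs(q[:,0])<30)&(abs(q[:,1])<140)&(p[:,2]>73)&(p[:,2]<79)
print(np.histogram(q[k,1],np.arange(-126,-60,2)))
cv2.imwrite("pics/top1.png",cv2.resize(d["color"][130:220,250:400],None,fx=5,fy=5,interpolation=2))
E
```

```text
11.125 [625.47 -83.77  37.79] rack [[  2.72 -54.83]] F [-0.11  2.25  2.16] Frack x,y 0.32 2.23 0.5374528824370246 M [ 0.54  0.11 -0.03]
orange none
blue px 317.3 57.4 [249   0 139 121] z 95.5 world [608.3   7.2  96. ] rack [[ 3.5 37.7]] depthrect [[ 3.5 38.1]] [41.2 37.5]
yellow px 319.4 376.3 [267 362 106  35] z 95.5 world [628.8 -94.1  96. ] rack [[  4.  -65.6]] depthrect [[  4.1 -69.3]] [37.3 20.2]
white small
w14 [(np.float64(-93.1), np.float64(-73.4)), (np.float64(-56.5), np.float64(-34.2)), (np.float64(14.8), np.float64(66.0))] plate None
(array([0, 0, 0, 0, 0, 0, 0, 0, 0, 0, 0, 0, 0, 0, 0, 0, 0, 0, 0, 0, 0, 0,
       0, 0, 0, 0, 0, 0, 0, 0, 0, 0]), array([-126, -124, -122, -120, -118, -116, -114, -112, -110, -108, -106,
       -104, -102, -100,  -98,  -96,  -94,  -92,  -90,  -88,  -86,  -84,
        -82,  -80,  -78,  -76,  -74,  -72,  -70,  -68,  -66,  -64,  -62]))
```

View pics/top1.png

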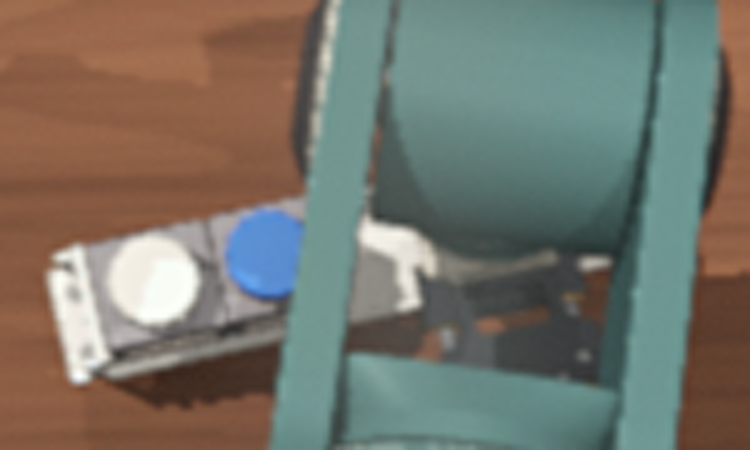

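The arm hides the right end from above, so I'll go by the wrist force and the side view. More small steps.

Request:
{"fn": "jog_arm", "kwargs": {
  "series": [
    {"travel": [0, 0, 0.05], "angular": [0, 0, 0], "hand": 4.7},
    {"travel": [0, 0, 0.1], "angular": [0, 0, 0], "hand": 4.7}
  ]
}}

```text
time: 11.48
tcp_pos: [625.7, -84.8, 37.8]
ee_rot: [0.449, 0.546, -0.449, 0.546]
ft_force: [-0.8, 3.0, 1.3]
finger_gap: 0.532
```

```bash
python3 look.py w15;python3 dep.py w15; python3 - <<'E'
from h import *
d=snapshot("side");np.savez("pics/side1.npz",**d)
p=cloud(d).reshape(-1,3);q=rk(p)
k=(abs(q[:,0])<30)&(q[:,1]<-60)&(q[:,1]>-140)&(p[:,2]>73)&(p[:,2]<79)
print(np.percentile(q[k,1],[0,2,5,50,99]))
k=(abs(q[:,0])<30)&(q[:,1]<-60)&(q[:,1]>-140)&(p[:,2]>58)&(p[:,2]<66)
print(np.histogram(q[k,1],np.arange(-140,-100,2)))
cv2.imwrite("pics/side1.png",cv2.resize(d["color"][180:310,330:430],None,fx=4.5,fy=4.5,interpolation=2))
E
```

```text
11.475 [625.67 -84.79  37.79] rack [[  2.72 -55.87]] F [-0.84  2.95  1.33] Frack x,y -0.25 3.06 0.5319779933443991 M [0.56 0.17 0.02]
orange none
blue px 317.3 55.1 [248   0 140 118] z 95.5 world [608.4   6.8  96. ] rack [[ 3.5 37.4]] depthrect [[ 3.5 37.9]] [41.6 37.3]
yellow px 319.3 376.3 [267 362 106  35] z 95.5 world [629.  -95.1  96. ] rack [[  4.  -66.6]] depthrect [[  4.3 -70.4]] [37.2 20.2]
white small
w15 [(np.float64(-94.3), np.float64(-74.0)), (np.float64(-57.0), np.float64(-35.0)), (np.float64(14.5), np.float64(65.0))] plate None
[-121.84349854 -121.25922075 -120.64638919 -106.28059346  -61.76374747]
(array([ 0,  0,  1,  0,  1, 14, 25,  4,  5, 17,  7,  1,  2,  0,  2,  1,  0,
        1,  2]), array([-140, -138, -136, -134, -132, -130, -128, -126, -124, -122, -120,
       -118, -116, -114, -112, -110, -108, -106, -104, -102]))
```

View pics/side1.png

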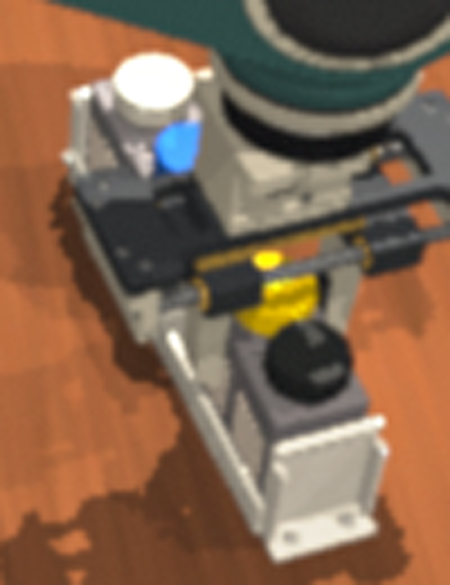

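Request:
{"fn": "jog_arm", "kwargs": {
  "series": [
    {"travel": [0, 0, 0.04], "angular": [0, 0, 0], "hand": 4.7},
    {"travel": [0, 0, 0.08], "angular": [0, 0, 0], "hand": 4.7}
  ]
}}

```text
time: 11.82
tcp_pos: [625.8, -85.6, 37.8]
ee_rot: [0.449, 0.546, -0.449, 0.546]
ft_force: [-0.6, 4.1, 3.2]
finger_gap: 0.538
```

Request:
{"fn": "jog_arm", "kwargs": {
  "series": [
    {"travel": [0, 0, 0.04], "angular": [0, 0, 0], "hand": 4.7},
    {"travel": [0, 0, 0.04], "angular": [0, 0, 0], "hand": 4.7}
  ]
}}

```text
time: 12.08
tcp_pos: [625.9, -86.0, 37.8]
ee_rot: [0.449, 0.546, -0.449, 0.546]
ft_force: [-1.0, 3.9, 2.9]
finger_gap: 0.537
```

Request:
{"fn": "jog_arm", "kwargs": {
  "series": [
    {"travel": [0, 0, 0.04], "angular": [0, 0, 0], "hand": 4.7},
    {"travel": [0, 0, 0.04], "angular": [0, 0, 0], "hand": 4.7}
  ]
}}

```text
time: 12.32
tcp_pos: [626.0, -86.4, 37.8]
ee_rot: [0.449, 0.546, -0.449, 0.546]
ft_force: [-0.3, 4.1, 4.0]
finger_gap: 0.536
```

Request:
{"fn": "jog_arm", "kwargs": {
  "series": [
    {"travel": [-0.03, 0, 0.02], "angular": [0, 0, 0], "hand": 4.7},
    {"travel": [-0.03, 0, 0.04], "angular": [0, 0, 0], "hand": 4.7}
  ]
}}

```text
time: 12.58
tcp_pos: [625.9, -86.9, 37.8]
ee_rot: [0.449, 0.546, -0.449, 0.546]
ft_force: [0.3, 0.6, 0.7]
finger_gap: 0.535
```

Request:
{"fn": "jog_arm", "kwargs": {
  "series": [
    {"travel": [0, 0, 0.04], "angular": [0, 0, 0], "hand": 4.7},
    {"travel": [0, 0, 0.04], "angular": [0, 0, 0], "hand": 4.7}
  ]
}}

```text
time: 12.82
tcp_pos: [625.9, -87.1, 37.8]
ee_rot: [0.449, 0.547, -0.449, 0.546]
ft_force: [-1.9, 3.5, -0.8]
finger_gap: 0.537
```

Request:
{"fn": "jog_arm", "kwargs": {
  "series": [
    {"travel": [0, 0, 0.04], "angular": [0, 0, 0], "hand": 4.7},
    {"travel": [0, 0, 0.04], "angular": [0, 0, 0], "hand": 4.7}
  ]
}}

```text
time: 13.08
tcp_pos: [625.9, -87.1, 37.9]
ee_rot: [0.449, 0.547, -0.449, 0.546]
ft_force: [-2.8, 6.9, 0.0]
finger_gap: 0.538
```

```bash
python3 look.py w16;python3 dep.py w16; python3 - <<'E'
from h import *
d=snapshot("side");np.savez("pics/side2.npz",**d)
p=cloud(d).reshape(-1,3);q=rk(p)
k=(abs(q[:,0])<30)&(q[:,1]<-60)&(q[:,1]>-140)&(p[:,2]>73)&(p[:,2]<79)
print(np.percentile(q[k,1],[0,2,5,50,99]))
E
```

```text
13.075 [625.9  -87.05  37.86] rack [[  2.51 -58.13]] F [-2.82  6.89  0.03] Frack x,y -1.43 7.3 0.537960206529398 M [1.02 0.47 0.1 ]
orange none
blue px 318.0 50.3 [249   0 139 110] z 95.5 world [608.5   6.   96. ] rack [[ 3.5 36.5]] depthrect [[ 3.5 36.5]] [41.8 34.4]
yellow px 319.4 376.3 [267 362 106  35] z 95.5 world [629.3 -97.4  96. ] rack [[  3.8 -69. ]] depthrect [[  4.  -72.6]] [37.3 19.6]
white small
w16 [(np.float64(-97.0), np.float64(-76.8)), (np.float64(-59.9), np.float64(-37.2)), (np.float64(14.8), np.float64(62.6))] plate None
[-123.98898624 -122.56937141 -122.18480256 -105.73528892  -63.22711268]
```

Yellow and black stopped against the right plate, with the wrist force rising to about 7 N. The gap is about 51–52 mm. I'll release, rise and go to orange.

Request:
{"fn": "jog_arm", "kwargs": {
  "series": [
    {"travel": [0, 0, -0.05], "angular": [0, 0, 0], "hand": 4.7},
    {"travel": [0, 0, -0.05], "angular": [0, 0, 0], "hand": 6},
    {"travel": [0, 0, -0.05], "angular": [0, 0, 0], "hand": 8.8},
    {"travel": [0, 0, -0.05], "angular": [0, 0, 0], "hand": 8.8},
    {"travel": [-2, 0, -0.05], "angular": [0, 0, 0], "hand": 8.8},
    {"travel": [-7, 0, -0.05], "angular": [0, 0, 0], "hand": 8.8},
    {"travel": [-11.2, 0, -0.05], "angular": [0, 0, 0], "hand": 8.8}
  ]
}}

```text
time: 14.05
tcp_pos: [626.3, -87.1, 153.5]
ee_rot: [0.449, 0.546, -0.449, 0.547]
ft_force: [-0.4, -0.1, -0.3]
finger_gap: 0.945
```

Request:
{"fn": "jog_arm", "kwargs": {
  "series": [
    {"travel": [0, -2.7, -4.7], "angular": [0, 0, 0], "hand": 8.8},
    {"travel": [0, -5.4, -9.4], "angular": [0, 0, 0], "hand": 8.8},
    {"travel": [0, -8.1, -14.1], "angular": [0, 0, 0], "hand": 8.8},
    {"travel": [0, -10.8, -18.8], "angular": [0, 0, 0], "hand": 8.8},
    {"travel": [0, -13.2, -23.1], "angular": [0, 0, 0], "hand": 8.8},
    {"travel": [0, -13.2, -23.1], "angular": [0, 0, 0], "hand": 8.8},
    {"travel": [0, -13.2, -23.1], "angular": [0, 0, 0], "hand": 8.8}
  ]
}}

```text
time: 14.92
tcp_pos: [452.3, 113.9, 151.3]
ee_rot: [0.449, 0.546, -0.448, 0.547]
ft_force: [0.5, 0.8, 0.1]
finger_gap: 0.949
```

```bash
python3 look.py w17; python3 - <<'E'
from h import *
d=dict(np.load("pics/w17.npz"));P=wcloud(d,d["R"],d["t"]).reshape(-1,3)
k=(abs(P[:,2]-72)<3)&(abs(P[:,:2]-[452,114]).max(1)<50)
r=cv2.minAreaRect(P[k][:,:2].astype(np.float32));print(r,rk(np.array(r[0])))
d=snapshot("top");np.savez("pics/top2.npz",**d)
p=cloud(d).reshape(-1,3);q=rk(p)
k=(abs(q[:,0])<22)&(abs(q[:,1])<124)&(abs(p[:,2]-76)<3.5)
y=np.sort(q[k,1]);br=np.where(np.diff(y)>3)[0];print([(s[0].round(1),s[-1].round(1),len(s)) for s in np.split(y,br+1)])
cv2.imwrite("pics/top2.png",cv2.resize(d["color"][130:270,240:400],None,fx=4.2,fy=4.2,interpolation=2))
E
```

```text
14.925 [452.29 113.85 151.27] rack [[-128.97  172.55]] F [0.53 0.78 0.1 ] Frack x,y 0.67 0.66 0.9488897479118265 M [-0.09 -0.02 -0.04]
orange small
blue none
yellow px 318.0 248.7 [289 221  60  57] z 91.5 world [452.3 116.4  96. ] rack [[-128.5  175. ]] depthrect [[-128.2  173.1]] [37.2 37.5]
white none
((452.07086181640625, 114.66248321533203), (49.691410064697266, 49.63470458984375), 11.827825546264648) [[-129.0353215   173.38792701]]
[(np.float64(-123.3), np.float64(-37.2), 165), (np.float64(15.2), np.float64(40.1), 66), (np.float64(44.1), np.float64(91.9), 150), (np.float64(96.0), np.float64(122.9), 93)]
```

View pics/top2.png

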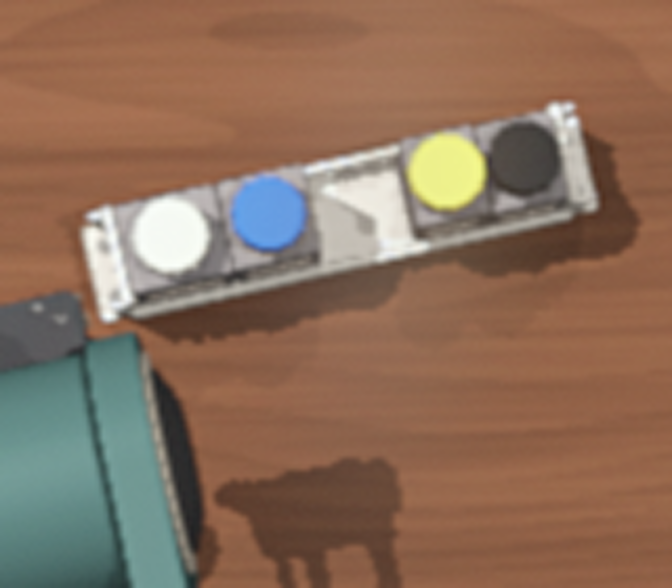

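View pics/w17.png

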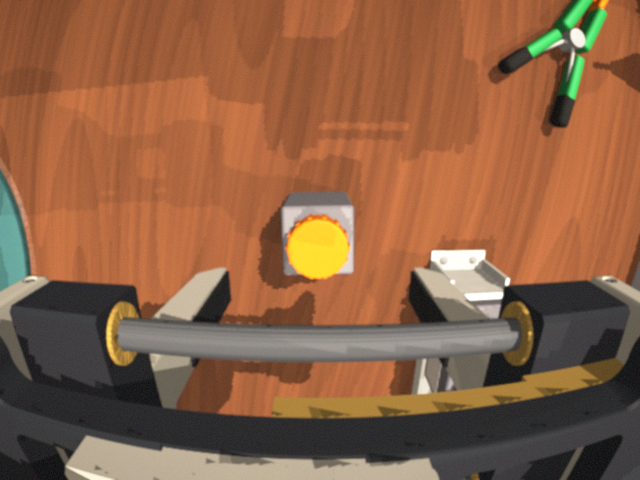

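The slot is clear, reaching from blue's edge at (318,265) to yellow's at (405,230) in the top view. Orange is centred between the fingers. Descending to grasp it.

Request:
{"fn": "jog_arm", "kwargs": {
  "series": [
    {"travel": [4, 0, -0.14], "angular": [0, 0, 0], "hand": 8.8},
    {"travel": [8, 0, -0.14], "angular": [0, 0, 0], "hand": 8.8},
    {"travel": [11.7, 0, -0.14], "angular": [0, 0, 0], "hand": 8.8},
    {"travel": [11.7, 0, -0.14], "angular": [0, 0, 0], "hand": 8.8},
    {"travel": [11.7, 0, -0.14], "angular": [0, 0, 0], "hand": 8.8}
  ]
}}

```text
time: 15.65
tcp_pos: [452.5, 115.1, 34.6]
ee_rot: [0.449, 0.546, -0.449, 0.546]
ft_force: [2.0, 0.2, -0.6]
finger_gap: 0.949
```

```bash
python3 look.py w18
```

```text
15.65 [452.49 115.1   34.58] rack [[-128.54  173.74]] F [ 1.96  0.22 -0.57] Frack x,y 1.97 -0.17 0.9487894920424231 M [-0.07  0.1   0.03]
orange px 311.8 382.0 [271 372  79  22] z 91.5 world [453.7 101.2  92. ] rack [[-130.   159.8]] depthrect [[-130.8  159. ]] [28.  11.2]
blue none
yellow px 315.3 310.0 [279 299  73  23] z 91.5 world [449.2 131.8  96. ] rack [[-128.6  190.8]] depthrect [[-128.9  188.5]] [23.6  8.1]
white none
```

View pics/w18.png

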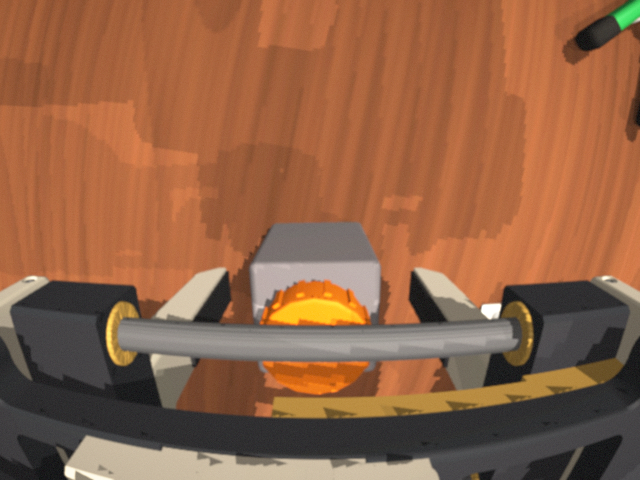

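Orange (315,335) is between the fingers, slightly off-centre. Closing.

Request:
{"fn": "jog_arm", "kwargs": {
  "series": [
    {"travel": [0.03, -0.1, 0], "angular": [0, 0, 0], "hand": 5.6},
    {"travel": [0.03, -0.1, 0], "angular": [0, 0, 0], "hand": 5.6},
    {"travel": [0.03, -0.1, 0], "angular": [0, 0, 0], "hand": 4.7},
    {"travel": [0.03, -0.1, 0], "angular": [0, 0, 0], "hand": 4.7},
    {"travel": [0.03, -0.1, 0], "angular": [0, 0, 0], "hand": 4.7}
  ]
}}

```text
time: 16.32
tcp_pos: [450.6, 115.2, 32.9]
ee_rot: [0.449, 0.546, -0.449, 0.546]
ft_force: [-0.4, 0.6, 0.9]
finger_gap: 0.538
```

```bash
python3 look.py w19; cat > cmp.py <<'E'
from h import *
# front top edge of cap and shoulder: in tool coords from depth
import sys
for n in sys.argv[1:]:
    d=dict(np.load(f"pics/{n}.npz"));P=wcloud(d,np.eye(3),np.zeros(3)).reshape(-1,3) # tool frame: x down,y,z right
    # near (left) shoulder edge strip, sides
    for lo,hi,nm in((-42,-34,"shoulder"),(-62,-54,"cap")):
        k=(P[:,0]>lo)&(P[:,0]<hi)&(abs(P[:,1])<26)&(abs(P[:,2])<27)
        q=P[k];print(n,nm,k.sum(),"x",np.median(q[:,0]).round(1),"y",np.percentile(q[:,1],[.5,99.5]).round(1),"z",np.percentile(q[:,2],[.2,1,99,99.8]).round(1))
E
python3 cmp.py w3 w10 w16 w19
```

```text
16.325 [450.63 115.19  32.85] rack [[-130.35  174.18]] F [-0.44  0.6   0.91] Frack x,y -0.31 0.67 0.5375158779576517 M [-0.11  0.06 -0.06]
orange px 318.5 376.8 [267 362 106  36] z 91.5 world [453.6 105.3  92. ] rack [[-129.4  163.9]] depthrect [[-129.1  162. ]] [36.6 16.7]
blue none
yellow small
white small
w3 shoulder 4809 x -37.5 y [-25.3  25.8] z [-24.4 -24.1  22.2  24.4]
w3 cap 4997 x -57.7 y [-25.2  18.9] z [-19.3 -18.9  18.8  19.9]
w10 shoulder 5423 x -37.5 y [-25.1  25.8] z [-27.  -26.8  22.   24.1]
w10 cap 4988 x -57.6 y [-25.1  19. ] z [-19.3 -18.9  19.   20. ]
w16 shoulder 3613 x -37.4 y [-25.3  25.9] z [-20.7 -20.3  26.3  26.8]
w16 cap 5000 x -57.6 y [-25.2  18.9] z [-19.4 -18.9  19.2  23. ]
w19 shoulder 4966 x -38.4 y [-25.3  25.8] z [-24.3 -24.1  22.3  24.3]
w19 cap 5180 x -58.6 y [-25.1  19. ] z [-19.3 -18.9  19.1  20.1]
```

View pics/w19.png

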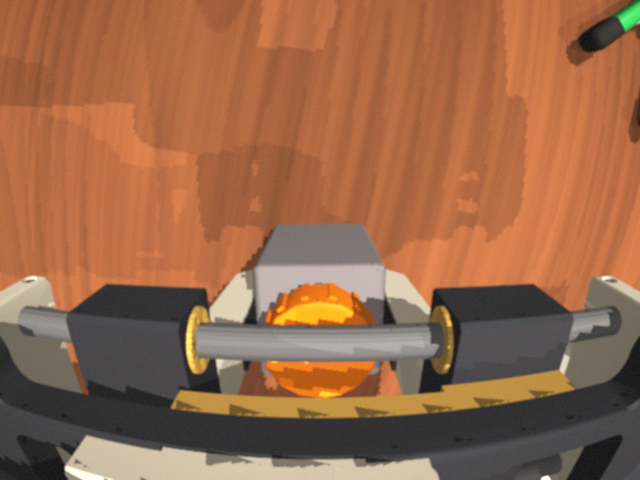

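Orange is gripped upright, and its offset in the tool frame matches blue's when blue was gripped. I'll lift and carry it above the slot.

Request:
{"fn": "jog_arm", "kwargs": {
  "series": [
    {"travel": [-1, 0, 0], "angular": [0, 0, 0], "hand": 4.7},
    {"travel": [-4, 0, 0], "angular": [0, 0, 0], "hand": 4.7},
    {"travel": [-8, 0, 0], "angular": [0, 0, 0], "hand": 4.7},
    {"travel": [-12, 0, 0], "angular": [0, 0, 0], "hand": 4.7},
    {"travel": [-13, 1.3, 1.8], "angular": [0, 0, 0], "hand": 4.7},
    {"travel": [-13, 3.9, 5.4], "angular": [0, 0, 0], "hand": 4.7},
    {"travel": [-13, 6.5, 9], "angular": [0, 0, 0], "hand": 4.7},
    {"travel": [-13, 9, 12.5], "angular": [0, 0, 0], "hand": 4.7}
  ]
}}

```text
time: 17.38
tcp_pos: [564.0, 8.9, 163.4]
ee_rot: [0.449, 0.546, -0.449, 0.546]
ft_force: [0.3, 0.8, -0.8]
finger_gap: 0.536
```

Request:
{"fn": "jog_arm", "kwargs": {
  "series": [
    {"travel": [0, 2.3, 3.2], "angular": [0, 0, 0], "hand": 4.7},
    {"travel": [0, 3.8, 5.2], "angular": [0, 0, 0], "hand": 4.7},
    {"travel": [0, 4.28, 5.95], "angular": [0, 0, 0], "hand": 4.7},
    {"travel": [0, 4.28, 5.95], "angular": [0, 0, 0], "hand": 4.7},
    {"travel": [0, 4.28, 5.95], "angular": [0, 0, 0], "hand": 4.7}
  ]
}}

```text
time: 18.0
tcp_pos: [616.1, -39.4, 163.0]
ee_rot: [0.449, 0.546, -0.449, 0.546]
ft_force: [-0.2, -0.2, -1.6]
finger_gap: 0.534
```

```bash
python3 look.py w20;python3 cmp.py w20;python3 dep.py w20; python3 -c "
from h import *
s,R,t=tool();print(goal([*unrk(2.4,-10.3),105],yaw))
d=snapshot('side');cv2.imwrite('pics/side3.png',cv2.resize(d['color'][100:310,280:480],None,fx=2.8,fy=2.8,interpolation=2))"
```

```text
18.0 [616.09 -39.44 163.04] rack [[ 2.09 -9.53]] F [-0.15 -0.25 -1.56] Frack x,y -0.2 -0.22 0.533875699726843 M [-0.04  0.07 -0.02]
orange none
blue px 319.2 171.1 [287 140  65  63] z 95.5 world [607.6   9.3  96. ] rack [[ 3.2 39.9]] depthrect [[ 3.1 39.7]] [39.9 40. ]
yellow none
white px 319.8 86.0 [288  56  65  61] z 95.5 world [597.6  61.9  96. ] rack [[ 3.6 93.5]] depthrect [[ 3.7 94.5]] [39.3 39.9]
w20 shoulder 4941 x -38.4 y [-25.1  25.7] z [-24.3 -24.   22.3  24.3]
w20 cap 5170 x -58.5 y [-25.1  19. ] z [-19.3 -18.9  19.2  20.1]
w20 [(np.float64(15.2), np.float64(122.3))] plate [124.8 124.9 127.8 128.2]
(array([5.81107033, 0.02231684, 0.0794278 ]), array([ 1.09425073e-03,  4.22652592e-06, -2.86839706e-04]))
```

View pics/w20.png

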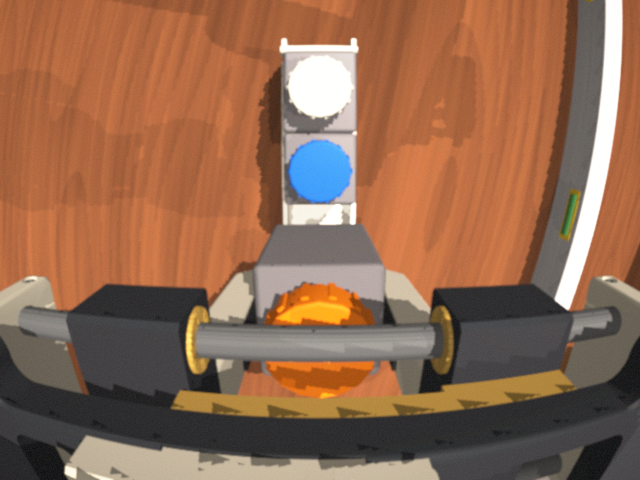

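View pics/side3.png

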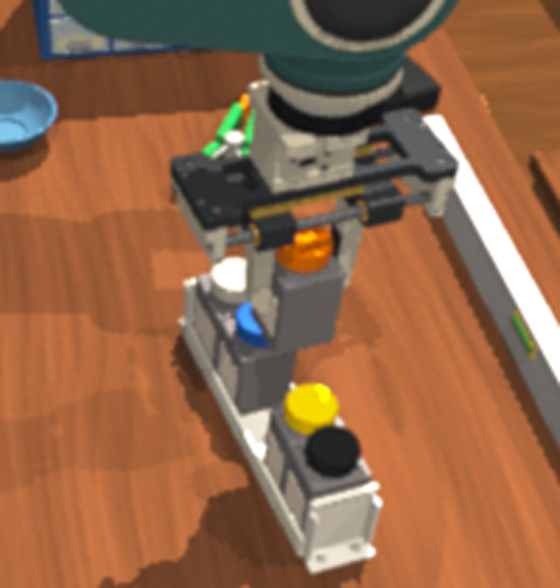

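Request:
{"fn": "jog_arm", "kwargs": {
  "series": [
    {"travel": [1, 0.02, 0.08], "angular": [0, 0, 0], "hand": 4.7},
    {"travel": [3, 0.02, 0.08], "angular": [0, 0, 0], "hand": 4.7},
    {"travel": [5, 0.02, 0.08], "angular": [0, 0, 0], "hand": 4.7},
    {"travel": [5, 0.02, 0.08], "angular": [0, 0, 0], "hand": 4.7},
    {"travel": [5, 0.02, 0.08], "angular": [0, 0, 0], "hand": 4.7}
  ]
}}

```text
time: 18.73
tcp_pos: [617.1, -40.9, 112.9]
ee_rot: [0.449, 0.546, -0.449, 0.546]
ft_force: [0.7, -0.3, -0.8]
finger_gap: 0.536
```

```bash
python3 look.py w21;python3 dep.py w21; python3 -c "
from h import *
print(goal([*unrk(2.4,-10.3),36.9],yaw))
d=snapshot('side');cv2.imwrite('pics/side4.png',cv2.resize(d['color'][150:310,320:440],None,fx=3.7,fy=3.7,interpolation=2))"
```

```text
18.725 [617.09 -40.87 112.91] rack [[  2.79 -11.12]] F [ 0.74 -0.3  -0.76] Frack x,y 0.67 -0.44 0.536313991770262 M [-0.04  0.05  0.02]
orange small
blue px 318.0 175.6 [278 136  81  80] z 95.5 world [607.8   9.4  96. ] rack [[ 3.4 40. ]] depthrect [[ 3.4 39.5]] [40.3 40.1]
yellow none
white px 318.3 68.4 [277  31  83  76] z 95.5 world [597.7  61.6  96. ] rack [[ 3.6 93.2]] depthrect [[ 3.4 94.6]] [40.1 40.1]
w21 [(np.float64(-110.9), np.float64(-100.5)), (np.float64(15.1), np.float64(122.6))] plate [125.  125.3 127.9 128.5]
(array([ 7.64359794, -0.05939119, -0.08789361]), array([ 0.00039254,  0.00019817, -0.00067041]))
```

View pics/w21.png

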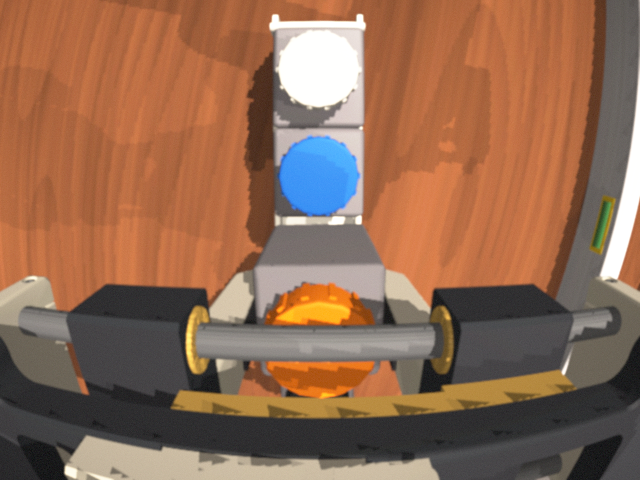

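View pics/side4.png

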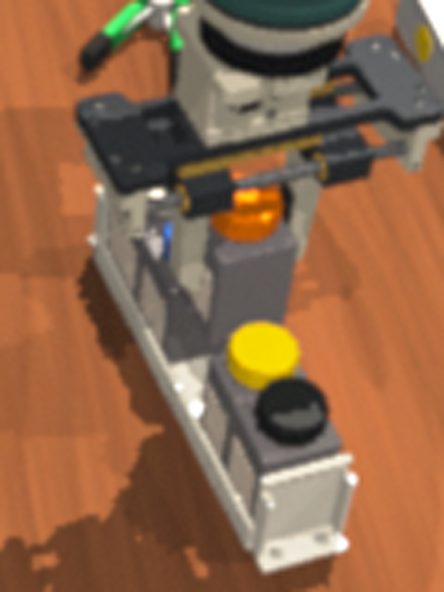

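Request:
{"fn": "jog_arm", "kwargs": {
  "series": [
    {"travel": [0, -0.03, -0.07], "angular": [0, 0, 0], "hand": 4.7},
    {"travel": [0, -0.03, -0.07], "angular": [0, 0, 0], "hand": 4.7}
  ]
}}

```text
time: 19.08
tcp_pos: [616.6, -40.2, 113.1]
ee_rot: [0.449, 0.546, -0.449, 0.546]
ft_force: [-1.5, 0.4, -1.7]
finger_gap: 0.536
```

```bash
python3 look.py w22 | head -1; python3 look.py w23|head -1
```

```text
19.075 [616.64 -40.19 113.13] rack [[  2.48 -10.37]] F [-1.47  0.44 -1.71] Frack x,y -1.36 0.71 0.535653251759844 M [-0.08  0.06  0.07]
19.125 [616.6  -40.21 113.  ] rack [[  2.44 -10.38]] F [ 0.32 -0.65 -1.06] Frack x,y 0.19 -0.7 0.5382127214417683 M [-0.05  0.06 -0.04]
```

Well aligned at (2.4, −10.4). Now a slow descent with force checks.

Request:
{"fn": "jog_arm", "kwargs": {
  "series": [
    {"travel": [0.3, 0, 0], "angular": [0, 0, 0], "hand": 4.7},
    {"travel": [0.5, 0, 0], "angular": [0, 0, 0], "hand": 4.7},
    {"travel": [0.7, 0, 0], "angular": [0, 0, 0], "hand": 4.7},
    {"travel": [0.8, 0, 0], "angular": [0, 0, 0], "hand": 4.7}
  ]
}}

```text
time: 19.68
tcp_pos: [616.5, -40.2, 104.5]
ee_rot: [0.449, 0.546, -0.449, 0.546]
ft_force: [0.0, -0.1, -1.4]
finger_gap: 0.535
```

```bash
python3 look.py w24
```

```text
19.675 [616.48 -40.23 104.55] rack [[  2.32 -10.37]] F [ 0.04 -0.06 -1.42] Frack x,y 0.03 -0.06 0.5350583847851647 M [-0.06  0.09  0.02]
orange small
blue px 318.7 178.5 [277 137  85  83] z 95.5 world [607.7   9.5  96. ] rack [[ 3.3 40.1]] depthrect [[ 3.3 39.6]] [39.7 40.6]
yellow none
white px 319.2 66.6 [275  27  88  80] z 95.6 world [597.7  61.5  96. ] rack [[ 3.6 93.1]] depthrect [[ 3.9 94.2]] [40.  40.8]
```

The underside is now about 4 mm below the neighbours' shoulders with no contact force. Continuing down.

Request:
{"fn": "jog_arm", "kwargs": {
  "series": [
    {"travel": [0.4, 0, 0], "angular": [0, 0, 0], "hand": 4.7},
    {"travel": [0.8, 0, 0], "angular": [0, 0, 0], "hand": 4.7},
    {"travel": [1.2, 0, 0], "angular": [0, 0, 0], "hand": 4.7}
  ]
}}

```text
time: 20.1
tcp_pos: [616.5, -40.2, 92.4]
ee_rot: [0.449, 0.546, -0.449, 0.546]
ft_force: [0.6, 1.0, -1.4]
finger_gap: 0.535
```

Request:
{"fn": "jog_arm", "kwargs": {
  "series": [
    {"travel": [0.4, 0, 0], "angular": [0, 0, 0], "hand": 4.7},
    {"travel": [0.8, 0, 0], "angular": [0, 0, 0], "hand": 4.7},
    {"travel": [1.2, 0, 0], "angular": [0, 0, 0], "hand": 4.7},
    {"travel": [1.6, 0, 0], "angular": [0, 0, 0], "hand": 4.7}
  ]
}}

```text
time: 20.6
tcp_pos: [616.5, -40.2, 76.5]
ee_rot: [0.449, 0.546, -0.449, 0.546]
ft_force: [-0.3, 0.1, -1.7]
finger_gap: 0.536
```

Request:
{"fn": "jog_arm", "kwargs": {
  "series": [
    {"travel": [0.4, 0, 0], "angular": [0, 0, 0], "hand": 4.7},
    {"travel": [0.8, 0, 0], "angular": [0, 0, 0], "hand": 4.7},
    {"travel": [1.2, 0, 0], "angular": [0, 0, 0], "hand": 4.7},
    {"travel": [1.4, 0, 0], "angular": [0, 0, 0], "hand": 4.7}
  ]
}}

```text
time: 21.1
tcp_pos: [616.4, -40.2, 62.4]
ee_rot: [0.449, 0.546, -0.449, 0.546]
ft_force: [0.4, -0.1, -0.9]
finger_gap: 0.538
```

```bash
python3 look.py w25
```

```text
21.1 [616.45 -40.22  62.45] rack [[  2.29 -10.36]] F [ 0.41 -0.12 -0.91] Frack x,y 0.38 -0.19 0.5376194641302907 M [-0.03  0.04  0.  ]
orange small
blue px 318.7 189.6 [264 135 111 109] z 95.5 world [607.7   9.7  96. ] rack [[ 3.4 40.3]] depthrect [[ 3.3 39.5]] [41.3 40. ]
yellow px 350.3 393.1 [328 387  34  11] z 95.2 world [638.5 -75.   96. ] rack [[ 17.2 -48.7]] depthrect [[ 15.1 -49.2]] [15.2  6.1]
white px 319.2 45.6 [262   0 115  96] z 95.6 world [597.8  60.8  96. ] rack [[ 3.5 92.3]] depthrect [[ 3.4 92.7]] [41.6 37.2]
```

Bottom at about 29 mm. Next comes the rail top at 20 mm, then the floor at 4 mm (TCP about 36.9).

Request:
{"fn": "jog_arm", "kwargs": {
  "series": [
    {"travel": [0.3, 0, 0], "angular": [0, 0, 0], "hand": 4.7},
    {"travel": [0.6, 0, 0], "angular": [0, 0, 0], "hand": 4.7},
    {"travel": [0.9, 0, 0], "angular": [0, 0, 0], "hand": 4.7},
    {"travel": [1.2, 0, 0], "angular": [0, 0, 0], "hand": 4.7}
  ]
}}

```text
time: 21.65
tcp_pos: [616.5, -40.2, 50.5]
ee_rot: [0.449, 0.546, -0.449, 0.546]
ft_force: [-0.3, -0.1, -0.3]
finger_gap: 0.538
```

Request:
{"fn": "jog_arm", "kwargs": {
  "series": [
    {"travel": [0.3, 0, 0], "angular": [0, 0, 0], "hand": 4.7},
    {"travel": [0.6, 0, 0], "angular": [0, 0, 0], "hand": 4.7},
    {"travel": [0.9, 0, 0], "angular": [0, 0, 0], "hand": 4.7},
    {"travel": [1.1, 0, 0], "angular": [0, 0, 0], "hand": 4.7}
  ]
}}

```text
time: 22.15
tcp_pos: [616.5, -40.2, 39.5]
ee_rot: [0.449, 0.546, -0.449, 0.546]
ft_force: [-0.8, -0.7, -1.4]
finger_gap: 0.536
```

Request:
{"fn": "jog_arm", "kwargs": {
  "series": [
    {"travel": [0.08, 0, 0], "angular": [0, 0, 0], "hand": 4.7},
    {"travel": [0.16, 0, 0], "angular": [0, 0, 0], "hand": 4.7}
  ]
}}

```text
time: 22.4
tcp_pos: [616.6, -40.2, 38.2]
ee_rot: [0.449, 0.546, -0.449, 0.546]
ft_force: [-0.2, -0.6, -1.8]
finger_gap: 0.537
```

```bash
python3 look.py w26
```

```text
22.4 [616.58 -40.23  38.2 ] rack [[  2.42 -10.4 ]] F [-0.16 -0.55 -1.81] Frack x,y -0.27 -0.51 0.536931764590667 M [-0.06  0.04 -0.02]
orange px 317.6 307.8 [274 286  90  39] z 94.2 world [614.5 -26.2  92. ] rack [[3.1 3.8]] depthrect [[3.2 4.5]] [29.2  9.7]
blue px 318.3 199.1 [251 134 136 131] z 95.5 world [607.7   9.9  96. ] rack [[ 3.4 40.5]] depthrect [[ 3.4 39.5]] [40.6 41.2]
yellow small
white px 318.5 36.7 [250   0 138  85] z 95.6 world [598.5  57.2  96. ] rack [[ 3.5 88.6]] depthrect [[ 3.5 88.5]] [41.8 28.4]
```

Request:
{"fn": "jog_arm", "kwargs": {
  "series": [
    {"travel": [0.05, 0, 0], "angular": [0, 0, 0], "hand": 4.7},
    {"travel": [0.1, 0, 0], "angular": [0, 0, 0], "hand": 4.7}
  ]
}}

```text
time: 22.7
tcp_pos: [616.6, -40.2, 37.2]
ee_rot: [0.449, 0.546, -0.449, 0.546]
ft_force: [0.3, 0.2, -0.5]
finger_gap: 0.536
```

Request:
{"fn": "jog_arm", "kwargs": {
  "series": [
    {"travel": [0.04, 0, 0], "angular": [0, 0, 0], "hand": 4.7},
    {"travel": [0.05, 0, 0], "angular": [0, 0, 0], "hand": 4.7}
  ]
}}

```text
time: 22.95
tcp_pos: [616.6, -40.2, 36.9]
ee_rot: [0.449, 0.546, -0.449, 0.546]
ft_force: [-1.4, 0.1, 1.4]
finger_gap: 0.537
```

```bash
python3 look.py w27
```

```text
22.95 [616.56 -40.22  36.85] rack [[  2.4  -10.38]] F [-1.43  0.05  1.39] Frack x,y -1.4 0.33 0.5368316034146079 M [ 0.    0.46 -0.01]
orange px 319.3 308.2 [274 287  90  38] z 93.0 world [615.  -25.6  92. ] rack [[3.6 4.3]] depthrect [[3.2 4.6]] [29.2  9.7]
blue px 318.3 199.7 [251 134 137 132] z 95.5 world [607.7  10.   96. ] rack [[ 3.4 40.6]] depthrect [[ 3.6 39.6]] [41.3 40.6]
yellow small
white px 318.9 36.5 [249   0 140  84] z 95.5 world [598.6  56.9  96. ] rack [[ 3.6 88.3]] depthrect [[ 3.5 88.3]] [41.7 28. ]
```

Floor contact came at TCP z = 36.85, exactly as predicted, with +1.4 N upward. I'll release, rise and move clear.

Request:
{"fn": "jog_arm", "kwargs": {
  "series": [
    {"travel": [0, 0, 0], "angular": [0, 0, 0], "hand": 5.4},
    {"travel": [0, 0, 0], "angular": [0, 0, 0], "hand": 8.8},
    {"travel": [0, 0, 0], "angular": [0, 0, 0], "hand": 8.8},
    {"travel": [0, 0, 0], "angular": [0, 0, 0], "hand": 8.8},
    {"travel": [-2, 0, 0], "angular": [0, 0, 0], "hand": 8.8},
    {"travel": [-6, 0, 0], "angular": [0, 0, 0], "hand": 8.8},
    {"travel": [-12, 0, 0], "angular": [0, 0, 0], "hand": 8.8},
    {"travel": [-16, 0, 0], "angular": [0, 0, 0], "hand": 8.8}
  ]
}}

```text
time: 24.0
tcp_pos: [616.8, -40.2, 201.4]
ee_rot: [0.45, 0.545, -0.448, 0.547]
ft_force: [0.6, -0.6, -0.3]
finger_gap: 0.944
```

Request:
{"fn": "jog_arm", "kwargs": {
  "series": [
    {"travel": [0, -5, -5], "angular": [0, 0, 0], "hand": 8.8},
    {"travel": [0, -10, -10], "angular": [0, 0, 0], "hand": 8.8},
    {"travel": [0, -14, -14], "angular": [0, 0, 0], "hand": 8.8},
    {"travel": [0, -15, -17], "angular": [0, 0, 0], "hand": 8.8},
    {"travel": [0, -15, -20], "angular": [0, 0, 0], "hand": 8.8},
    {"travel": [0, -15, -20], "angular": [0, 0, 0], "hand": 8.8}
  ]
}}

```text
time: 24.75
tcp_pos: [430.1, 128.3, 198.3]
ee_rot: [0.449, 0.546, -0.448, 0.547]
ft_force: [0.6, 1.3, 0.7]
finger_gap: 0.946
```

```bash
python3 - <<'E'
from h import *
for n,(x0,x1,y0,y1) in {"top":(240,400,130,270),"side":(320,440,160,310)}.items():
    d=snapshot(n);np.savez(f"pics/{n}9.npz",**d);cv2.imwrite(f"pics/{n}9.png",cv2.resize(d["color"][y0:y1,x0:x1],None,fx=4,fy=4,interpolation=2));cv2.imwrite(f"pics/{n}9f.png",d["color"])
    p=cloud(d).reshape(-1,3);q=rk(p)
    m=((p[:,2]>88)&(p[:,2]<104)&(abs(rk(p)).max(1)<130)&(abs(q[:,0])<40)).reshape(480,640)
    k,l,st,ce=cv2.connectedComponentsWithStats(m.astype(np.uint8))
    for i in range(1,k):
        if st[i,4]>50:
            z=cloud(d)[l==i];r=cv2.minAreaRect(z[:,:2].astype(np.float32));print(n,ce[i].round(),rk(np.array(r[0])).round(1),np.median(z[:,2]).round(1),np.round(r[1],1))
E
```

```text
top [365. 167.] [[   0.  -101.4]] 95.9 [38.5 39.7]
top [346. 171.] [[  0.9 -58.5]] 95.8 [40.3 38.7]
top [326. 175.] [[  0.8 -10.5]] 95.9 [38.5 38.4]
top [304. 180.] [[ 0.8 40.6]] 96.3 [38.6 38.7]
top [280. 186.] [[ 1. 94.]] 96.1 [39.  39.4]
side [364. 199.] [[ 3.3 94.1]] 95.7 [41.2 39.9]
side [373. 214.] [[ 2.6 40.2]] 96.1 [40.3 38.6]
side [391. 245.] [[  3.  -56.3]] 96.1 [ 41.4 130.7]
```

View pics/top9.png

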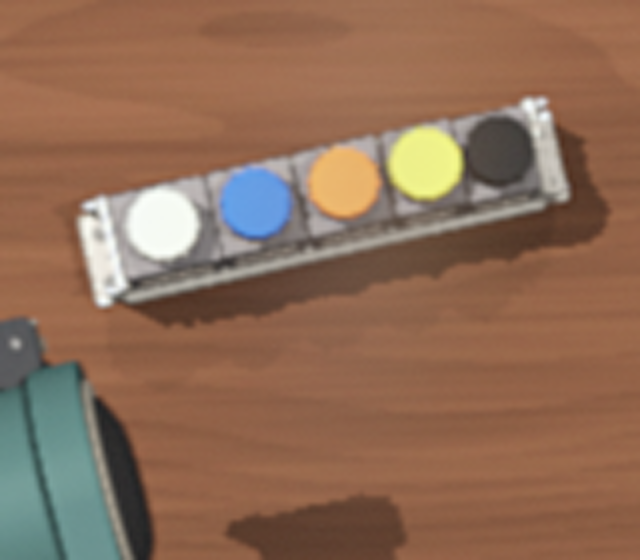

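View pics/side9.png

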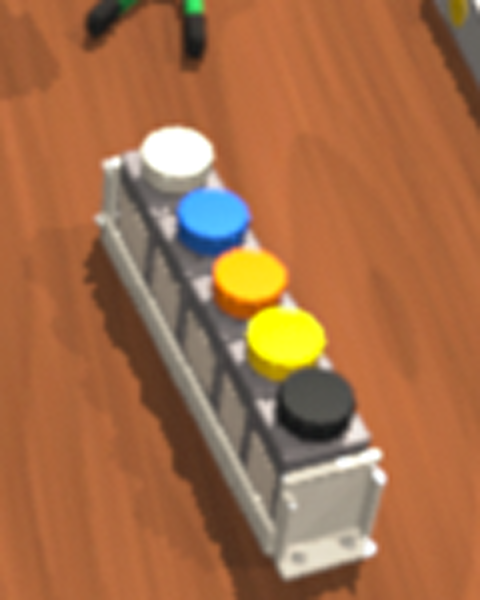

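All five stand upright in the row in the order white, blue, orange, yellow, black. Every cap top is at about 96 mm and the robot is clear. Handing in.

```bash
python3 -c "
from workcell import *
print(sign_off())"
```

```text
the job is handed in; nothing more can be done
None
```

The orange canister is back in the rack, directly right of the blue one and standing on the floor. I handed the job in at about 25 s of the 67 s allowed.

- **Making room:** I gripped blue front and back and slid it left until white met the left end plate. Then I did the same with yellow and black to the right. I stopped each time the row closed up, with readings of about 6.5 N and 7 N at the wrist. That left a gap of about 51–52 mm.
- **Placing orange:** It went down between blue and yellow with no contact force. It touched the floor at the predicted height with about 1.4 N, and I then released it and moved away.
- **Last checks:** From above, the order is white, blue, orange, yellow, black. All five cap tops read 95.8–96.3 mm against the expected 96 mm. The side view also shows them upright and in line, with the end plates looking undamaged. The arm went nowhere near the clamp, brackets or bowl, though I did not measure them again at the end.
- **Disagreements:** The cameras and the arm differed by about 1–3 mm across the rack, so I relied on positions read at the gripper and on the force. While being slid, blue rose about 0.3 mm for a moment and I lowered it straight away.

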